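Feed the cup carrier along the guide rail under the coffee spout with the push stick

ROBOT

A 7-joint arm with a two-finger parallel gripper is mounted at the origin on the work surface. World frame = base frame: x ahead of the robot, y to its left, z up, the work surface at z = 0. Lengths are in m, angles in rad, forces in N, time in s.
With the tool pointing down it reaches from about 0.4 to 0.85 m from the base axis. Payload 4.5 kg.
Tool frame: the origin (TCP) lies on the mounting face of the last link; the fingertips stand 166 mm ahead of it and the grasp point (between the pads) lies 147 mm ahead of it; y points along the fingers, z is the direction in which the jaws open and shut, and the axes are right-handed (so a half turn about y gives the same grasp; the last joint's range is limited). The gripper opens to 88 mm and grips with 3 to 60 N. Pads are 18 mm wide; open, the fingers measure 123 mm over their backs; the gripper's body (75 mm by 187 mm) begins 45 mm behind the grasp point.
Start: joints at [-1.177, 0.689, -0.195, 1.565, 0.157, 0.902, -0.215], TCP at [0.22, 0.585, 0.405] pointing down, gripper open.
Joint ranges: [-3.01, 3.01], [-0.46, 2.08], [-1.47, 1.51], [0.13, 2.56], [-1, 4.14], [0.04, 2.09], [-2.66, 2.66]. Speed limits (rad/s): [2.57, 2.57, 3.14, 3.14, 3.14, 3.14, 3.14].

INTERFACE

Orientations are given as a unit quaternion [x, y, z, w].
In Python, from plant import r gives the robot as it stands.
- The arm moves only by the tool arm_command, never from a script. Its argument "deltas" is a list of rows, each an object of numbers: "dx", "dy", "dz": the shift along the tool's x, y, z each as a share of 1000 mm, from -1 to 1; "wx", "wy", "wz": the turn, a rotation vector about the tool's x, y, z each as a share of 45 degrees, from -1 to 1. In form: [{"dx": .., "dy": .., "dz": .., "wx": .., "wy": .., "wz": ..}, ...]. A call has exactly 5 rows; each row is the pose to reach, as a shift and turn from the pose commanded when the call began, along the tool's axes at that moment; what a row does not reach only later rows make up. A row lasts 1/10 s, in which the tool goes at most 50 mm and 8.59 degrees, less where a joint would pass 70% of its speed; a pose out of reach is approached as far as the arm can. A call with a number of a shift or a turn outside -1 to 1 is refused whole. A call with a gripper value outside its range is refused whole. "claw" is the opening, from -1 (shut) to 1 (fully open), set as the call begins (left out, the last holds). The fingers move at their own pace and stop on an object; "grip_force" is the grip in N (left out, the last holds). Time passes only in rows, so rows that repeat a pose let the fingers close, or fill a call up. It gives the time, the measured TCP pose, the force and the opening at its end, in the units of the state.
- r.get_state(): the state, without advancing time (a new reading comes with each control period).
- r.snapshot(name): name is "scene" or "top"; returns the picture (480x640x3 uint8, red, green, blue); there is no depth.
- r.get_calibration(name): a dict with "vertical_fov" (degrees; the focal length in pixels is half the picture's height over the tangent of half this angle, whatever the lens; pixels are square), "cx", "cy" (the principal point, pixels), "R" (3x3) and "t" (3): a world point X has camera coordinates R X + t. Camera axes: x right, y down, z forward; pixel columns grow to the right and rows downward; lengths in m; the calibration is good to about 2 mm. A picture is of the moment at which its call begins. get_calibration takes no time and is no camera call.
- r.finish_job(): hands the job in, once; it reports no verdict.
The state is a dict: "clock": time; "q": joint angles; "qd": joint speeds; "joint_torque": joint torques, N m; "tool_pos": TCP position; "eef_rot": TCP orientation; "contact_force": force on the tool from outside, world axes, zero at the start; "moment": the same for the moment, N m; "opening": opening from 0.0 (shut) to 1.0 (fully open).
Only numpy, scipy, OpenCV 4.12 (cv2) and the standard library are available. Lean on these libraries where they do the work, as an engineer would, in place of code of your own. Each camera call takes 0.05 s, during which the arm holds its last target.

TASK

Pick up the wooden push stick and, with the stick only, press the cup carrier sideways flat against the guide rail, then feed it along the rail towards the coffee machine until it is fully home against the end stop under the spout. Keep the carrier pressed flat but gently against the rail the whole way, without letting it turn away from it, never hard, and keep the cup standing on it. Then lay the stick back flat on the counter, not touching the carrier, and let go; leave everything else alone.

Things in the scene. Friction and masses are not known exactly. Their poses are not given: they have to be found in the camera images.
- station: Fixed grey coffee machine with guide rail and end stop, one unit. Origin: on the counter, on the rail's working face, abreast of the home carrier's centre. +y: feed direction along the rail; +x: square into the rail. End stop face at y = +60 mm, 30 mm high, x -85 to 0. Machine: 270 mm high, y from +170, x from -60 mm. Swan-neck spout 18 mm thick over home: lower end 146 mm up, top 210 mm.
- rail: Aluminium guide rail, part of the station, same origin and axes: straight, rigid, face in the plane x = 0, 25 mm wide, 35 mm high, y from -325 to +65 mm. A fraction of a millimetre makes several newtons: a steady press of 4 to 10 N is right (it first takes up to 2.5 N to slide the carrier over the counter); never push rail or end stop with more than 20 N.
- carrier: Grey cup carrier, loose: plate 80 (x) x 120 (y) x 24 mm, origin under its centre, 0.3 to 0.6 kg, friction 0.24 to 0.36. Side x = +40 mm goes flush to the rail, end y = +60 mm to the end stop. Lug on the near face x = -40: x -58 to -40, y -20 to +10 mm. Stick end goes in the corner (-40, -20): its end pushes the near face, its flank the lug. Starts 10-30 mm off the rail, 190-230 mm short of home.
- cup: White ceramic espresso cup, 64 mm across the rim, 58 mm high, origin under its centre. It stands loose in a 6 mm high ring in the middle of the carrier, floor at 24 mm height.
- stick: Wood push stick lying flat: 20 x 16 mm bar, x -120 to +80 mm, origin on its underside. Its black nose is drawn out on a stiff slide by an unreported amount: its end is anywhere from x = +110 to +140 mm (look or feel); it does not slip. Grip fin on top, 18 mm thick (y), x -50 to +10 mm, 16 to 66 mm high: grip from above across y. 0.12 kg, balanced near x = -10 mm. Starts pointing about to +x.
- tamper: Bystander: steel tamper, 56 mm across, 87 mm high, origin under its centre.
- jug: Bystander: steel milk jug, 80 mm across, 100 mm high, origin under its centre.
- bowl: Bystander: white bowl, 100 mm across, 45 mm high, origin under its centre.
Things that resemble listed ones, but are neither listed nor needed, are in the scene too. There is more than one size of the carrier; the job needs the smallest.

How it is judged:
On the way, in this order (a step that is already met when the one before it is completed fails the run):
1. the carrier is pressed flat against the rail with the stick, before it is fed (contact force between carrier and rail above 2 N and contact force between stick and carrier above 2 N and y of carrier in the frame of station below -0.15 m and x of carrier in the frame of station above -0.0418 m and angle between the y axis of carrier and the y axis of station, either way round below 0.02 rad), for 0.2 s.
2. the stick feeds it through the first half of the way, pressed flat against the rail (contact force between carrier and rail above 2 N and contact force between stick and carrier above 2 N and y of carrier in the frame of station between -0.14 and -0.08 m and x of carrier in the frame of station above -0.0418 m and angle between the y axis of carrier and the y axis of station, either way round below 0.02 rad), for 0.2 s.
3. the stick feeds it through the second half of the way, pressed flat against the rail (contact force between carrier and rail above 2 N and contact force between stick and carrier above 2 N and y of carrier in the frame of station between -0.07 and -0.01 m and x of carrier in the frame of station above -0.0418 m and angle between the y axis of carrier and the y axis of station, either way round below 0.02 rad), for 0.2 s.
4. the stick has pushed it home against the end stop (y of carrier in the frame of station above -0.003 m and contact force between stick and carrier above 0.5 N), for 0.1 s.
At the end, for the whole second after the job is handed in: The carrier is home: within 3 mm of the end stop, within 2.5 mm of the rail and parallel to it within 0.04 rad, the cup standing upright on it; the stick lies flat on the counter, released, not touching the carrier; all is at rest (y of carrier in the frame of station between -0.003 and 0.003 m and x of carrier in the frame of station between -0.0425 and -0.037 m and angle between the y axis of carrier and the y axis of station, either way round below 0.04 rad and angle between each of cup, stick's own z axis and vertical below 0.1 rad and horizontal distance between cup and carrier below 0.015 m and height (world z) of cup above 0.02 m and height (world z) of stick below 0.006 m and contact force between stick and carrier below 0.1 N and linear speed of each of carrier, stick below 0.01 m/s and linear speed of cup below 0.02 m/s).
It fails at once if the carrier is fed (less than 150 mm from home) while more than 5 mm off the rail (y of carrier in the frame of station above -0.15 m and x of carrier in the frame of station below -0.045 m).
It fails at once if rail or end stop is pushed harder than 20 N (contact force between any of carrier, stick and station above 20 N).
It fails at once if the robot touches the carrier or the cup itself (contact force between any of the fingers, the arm and carrier above 0.5 N or contact force between any of the fingers, the arm and cup above 0.5 N).
It fails at once if the cup tips over (angle between cup's own z axis and vertical above 0.35 rad).
It fails at once if a bystander is disturbed (distance of any of tamper, jug, bowl from where it was at the start of the episode above 0.02 m).
It also fails if it takes over 72 s, if anything falls off the work surface, if the arm or the gripper's body presses on something with over 40 N, if the wrist force passes 120 N, or if a joint passes its speed limit or range.

## Working session

There is one attempt and no reset: what is moved stays moved. The work goes in short steps, Python scripts to look and compute and a tool call to move; the robot and the scene stay as the last step left them, time stands still between calls to the robot, and variables do not carry over. Pictures are saved under pics/ and viewed, and the job is handed in when it is done.

Besides the shell and the picture viewer there is one more tool, called after ">>>" as name([rows], argument=value, ...), one row to a line, values as JSON. arm_command: Moves the arm, as the interface text tells. Shift numbers are shares of 1000 mm and turn numbers shares of 45 degrees, none past 1 either way. Its arguments: {"type":"object","properties":{"deltas":{"type":"array","items":{"type":"object","properties":{"dx":{"type":"number","minimum":-1,"maximum":1},"dy":{"type":"number","minimum":-1,"maximum":1},"dz":{"type":"number","minimum":-1,"maximum":1},"wx":{"type":"number","minimum":-1,"maximum":1},"wy":{"type":"number","minimum":-1,"maximum":1},"wz":{"type":"number","minimum":-1,"maximum":1}}}},"claw":{"type":"number"},"grip_force":{"type":"number"}},"required":["deltas"]}

```bash
ls; mkdir -p pics
python3 - <<'E'
from plant import r
import cv2, numpy as np
for n in ("scene","top"):
    im=r.snapshot(n); cv2.imwrite(f"pics/{n}0.png",im[:,:,::-1]); c=r.get_calibration(n); print(n,c)
s=r.get_state(); print({k:np.round(v,4) for k,v in s.items()})
E
```

```text
pics
scene {'vertical_fov': 44.43558617967167, 'cx': 320.0480157903591, 'cy': 223.52517124278913, 'R': array([[-0.07727346,  0.99678893, -0.02099151],
       [ 0.70447524,  0.03968972, -0.70861792],
       [-0.70550936, -0.06954535, -0.70528008]]), 't': array([ 0.11975538, -0.39378486,  1.93055249])}
top {'vertical_fov': 45.64296457060552, 'cx': 318.15091879229664, 'cy': 239.22551617557636, 'R': array([[-1.89968131e-02, -9.99819260e-01,  7.54104175e-04],
       [-9.88250867e-01,  1.86625949e-02, -1.51696841e-01],
       [ 1.51655350e-01, -3.62700065e-03, -9.88426780e-01]]), 't': array([-0.0863448 ,  0.61160217,  1.38703493])}
{'clock': np.float64(0.1), 'q': array([-1.1772,  0.6899, -0.1945,  1.5662,  0.1573,  0.9025, -0.2151]), 'qd': array([ 0.0004, -0.002 , -0.0003, -0.0043,  0.    ,  0.0002, -0.0019]), 'joint_torque': array([-3.60000e-03, -5.28500e+01, -1.27140e+00, -1.53838e+01,
       -5.25000e-02,  2.00000e-03,  0.00000e+00]), 'tool_pos': array([0.22  , 0.5847, 0.404 ]), 'eef_rot': array([ 0.6963, -0.1266,  0.1265, -0.6951]), 'contact_force': array([-0.413 ,  0.0266,  0.5134]), 'moment': array([-0.0221,  0.0078,  0.0175]), 'opening': np.float64(0.9954)}
```

View pics/scene0.png

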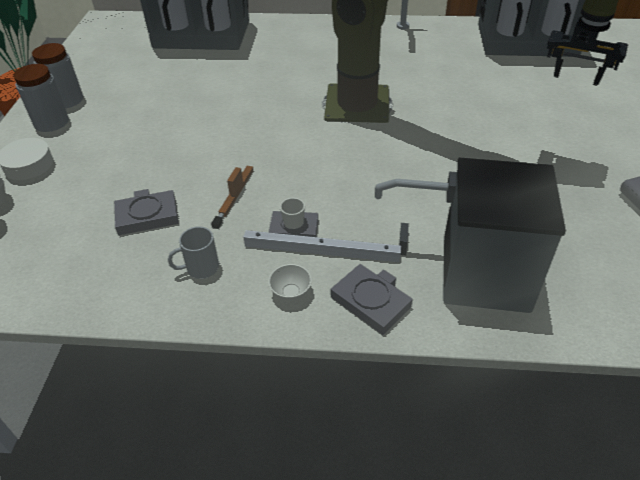

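View pics/top0.png

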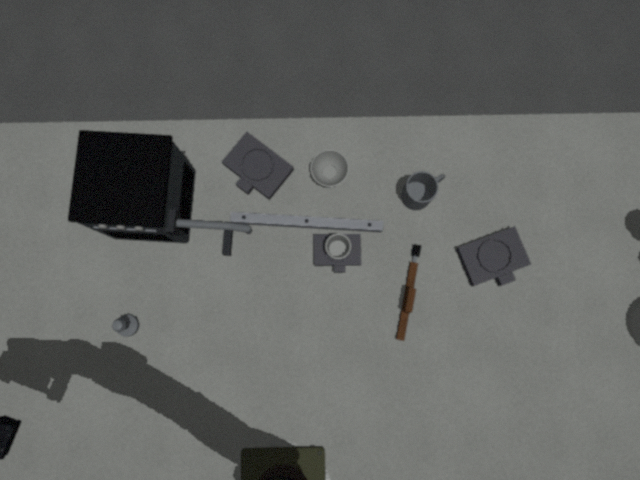

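Run:
```python
import cv2
a=cv2.imread("pics/top0.png"); c=a[185:345,210:430]; c=cv2.convertScaleAbs(c,alpha=1.8,beta=10)
cv2.imwrite("pics/topc.png",cv2.resize(c[:110],None,fx=3.6,fy=3.6,interpolation=cv2.INTER_CUBIC))
c=cv2.convertScaleAbs(a[235:345,370:450],alpha=1.8,beta=10)
cv2.imwrite("pics/topc2.png",cv2.resize(c,None,fx=5,fy=5,interpolation=cv2.INTER_CUBIC))
a=cv2.imread("pics/scene0.png"); c=cv2.convertScaleAbs(a[155:275,200:420],alpha=1.5,beta=10)
cv2.imwrite("pics/scenec.png",cv2.resize(c,None,fx=3.6,fy=3.6,interpolation=cv2.INTER_CUBIC))
```

```text
(no output)
```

View pics/topc.png

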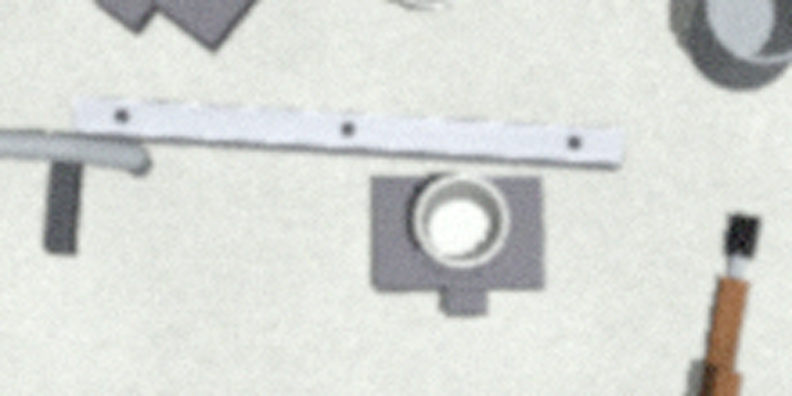

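View pics/topc2.png

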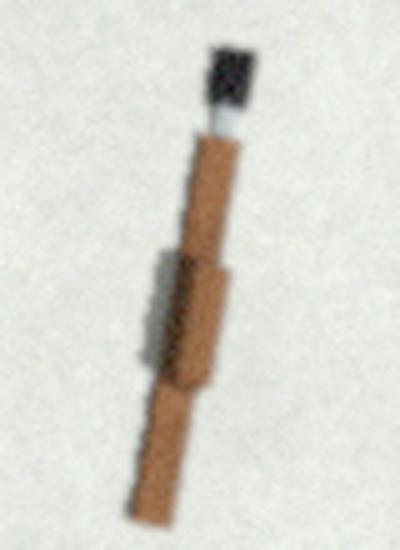

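View pics/scenec.png

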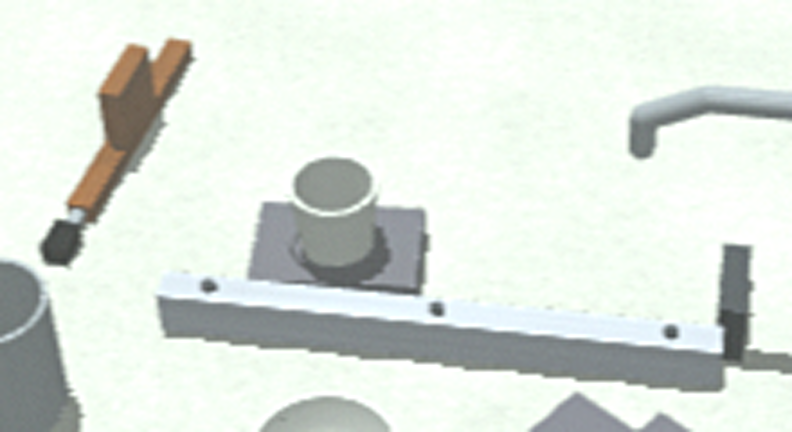

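```bash
cat > h.py <<'E'
import numpy as np, cv2
from plant import r
from scipy.spatial.transform import Rotation as Rn
def ray(cam,u,v,z):
    c=r.get_calibration(cam); f=240/np.tan(np.radians(c['vertical_fov'])/2)
    d=c['R'].T@np.array([(u-c['cx'])/f,(v-c['cy'])/f,1]); o=-c['R'].T@c['t']
    return o+d*(z-o[2])/d[2]
def proj(cam,X):
    c=r.get_calibration(cam); f=240/np.tan(np.radians(c['vertical_fov'])/2)
    p=c['R']@np.asarray(X)+c['t']; return np.array([f*p[0]/p[2]+c['cx'],f*p[1]/p[2]+c['cy']])
def rt(u,v): return (210+(u+.5)/3.6-.5,185+(v+.5)/3.6-.5)
def rt2(u,v): return (370+(u+.5)/5-.5,235+(v+.5)/5-.5)
def rs(u,v): return (200+(u+.5)/3.6-.5,155+(v+.5)/3.6-.5)
E
python3 - <<'E'
from h import *
np.set_printoptions(precision=4,suppress=True)
def dark(cam,u,v,w=4):
    g=cv2.imread(f"pics/{cam}0.png",0).astype(float)
    u0,v0=int(round(u)),int(round(v)); p=g[v0-w:v0+w+1,u0-w:u0+w+1]; m=np.clip(np.percentile(p,60)-15-p,0,None)
    yy,xx=np.mgrid[v0-w:v0+w+1,u0-w:u0+w+1]; return (xx*m).sum()/m.sum(),(yy*m).sum()/m.sum()
for cam,f,P in(("top",rt,[(122,116),(347,129),(574,142)]),("scene",rs,[(671,331),(437,308),(208,286)])):
    H=[ray(cam,*dark(cam,*f(*p),3 if cam=="top" else 3),.035) for p in P]
    for h in H: print(cam,h)
    d=H[0]-H[2]; print(np.degrees(np.arctan2(-d[0],d[1])), np.linalg.norm(d))
print("rail ends top", [ray("top",*rt(*p),.035) for p in [(75,99),(73,134),(622,131),(620,164)]])
print("rail ends scene", [ray("scene",*rs(*p),.035) for p in [(163,270),(158,296),(722,352),(724,328)]])
print("stop top corner", [ray("top",*rt(*p),.03) for p in [(80,163),(75,254),(46,250)]])
print("stop scene", [ray("scene",*rs(*p),.03) for p in [(724,246),(750,246),(720,310),(746,312)]])
print("carrier top",[ray("top",*rt(*p),.024) for p in [(371,176),(544,178),(545,290),(372,291),(487,315),(442,313)]])
print("carrier scene",[ray("scene",*rs(*p),.024) for p in [(262,204),(425,209),(420,292),(249,278)]])
print("cup rim top",ray("top",*rt(461,220),.082),"scene",ray("scene",*rs(335,184),.082))
print("stick top",[ray("top",*rt2(*p),.016) for p in [(130,518),(172,526),(197,136),(240,141),(209,105),(247,108),(257,49),(215,46)]])
print("fin top",[ray("top",*rt2(*p),.066) for p in [(229,267),(193,257),(212,376),(172,388)]])
print("stick scene",[ray("scene",*rs(*p),.016) for p in [(170,38),(191,44),(67,208),(88,212),(53,222),(79,232),(41,248),(68,258)]])
print("fin scene",[ray("scene",*rs(*p),.066) for p in [(130,44),(147,49),(100,94),(119,99)]])
E
```

```text
top [0.6733 0.0916 0.035 ]
top [ 0.6607 -0.0683  0.035 ]
top [ 0.6479 -0.2283  0.035 ]
-4.540516310878042 0.3209188346698436
scene [0.6693 0.093  0.035 ]
scene [ 0.6572 -0.0663  0.035 ]
scene [ 0.6443 -0.226   0.035 ]
-4.475341858185815 0.3200406161121982
rail ends top [array([0.6858, 0.1245, 0.035 ]), array([0.6606, 0.1258, 0.035 ]), array([ 0.6554, -0.2625,  0.035 ]), array([ 0.6318, -0.2603,  0.035 ])]
rail ends scene [array([ 0.6307, -0.2602,  0.035 ]), array([ 0.6559, -0.2595,  0.035 ]), array([0.6857, 0.1271, 0.035 ]), array([0.6636, 0.1289, 0.035 ])]
stop top corner [array([0.6406, 0.1215, 0.03  ]), array([0.5757, 0.1248, 0.03  ]), array([0.5789, 0.1452, 0.03  ])]
stop scene [array([0.5798, 0.1309, 0.03  ]), array([0.5788, 0.1491, 0.03  ]), array([0.6422, 0.127 , 0.03  ]), array([0.6431, 0.1446, 0.03  ])]
carrier top [array([ 0.6283, -0.0843,  0.024 ]), array([ 0.6246, -0.2072,  0.024 ]), array([ 0.5447, -0.2055,  0.024 ]), array([ 0.5463, -0.0836,  0.024 ]), array([ 0.5278, -0.1641,  0.024 ]), array([ 0.5298, -0.1325,  0.024 ])]
carrier scene [array([ 0.549 , -0.2023,  0.024 
[... 389 characters left out ...]
-0.355 ,  0.016 ]), array([ 0.5962, -0.3615,  0.016 ]), array([ 0.5981, -0.3401,  0.016 ])]
fin top [array([ 0.4816, -0.3335,  0.066 ]), array([ 0.4869, -0.3161,  0.066 ]), array([ 0.4288, -0.3229,  0.066 ]), array([ 0.4234, -0.3032,  0.066 ])]
stick scene [array([ 0.3539, -0.3036,  0.016 ]), array([ 0.3605, -0.2856,  0.016 ]), array([ 0.5529, -0.3469,  0.016 ]), array([ 0.5563, -0.3306,  0.016 ]), array([ 0.5681, -0.3542,  0.016 ]), array([ 0.5774, -0.3331,  0.016 ]), array([ 0.5952, -0.3574,  0.016 ]), array([ 0.6042, -0.3358,  0.016 ])]
fin scene [array([ 0.4232, -0.3173,  0.066 ]), array([ 0.4284, -0.3033,  0.066 ]), array([ 0.482 , -0.3292,  0.066 ]), array([ 0.4868, -0.314 ,  0.066 ])]
```

```bash
cat >> h.py <<'E'
np.set_printoptions(precision=4,suppress=True)
# commanded pose tracking: delta of target (pos, Rot) in tool axes, in command units
def delta(p0,R0,p1,R1):
    d=R0.T@(np.asarray(p1)-np.asarray(p0)); w=Rn.from_matrix(R0.T@R1).as_rotvec(degrees=True)/45
    return np.round(d,4),np.round(w,4)
def Rdown(yaw,flip=1): # tool z horizontally at stick +y*flip for stick yaw (deg)
    a=np.radians(yaw); z=flip*np.array([-np.sin(a),np.cos(a),0]); y=np.array([0,0,-1.]); x=np.cross(y,z)
    return np.stack([x,y,z],1)
E
python3 - <<'E'
from h import *
s=r.get_state(); R0=Rn.from_quat(s['eef_rot']).as_matrix(); print(R0)
z=R0[:,2]
print("yaw of flip+", np.degrees(np.arctan2(-z[0],z[1])), "flip-",np.degrees(np.arctan2(z[0],-z[1])))
p0=[.22,.585,.405]
for fl in(1,-1):
  print(fl,delta(p0,R0,[.455,-.3175,.3],Rdown(-12.5,fl)))
for p in [(.38,.42,.40),(.455,.2,.4),(.47,0,.38),(.47,-.2,.35),(.455,-.3175,.3)]: print(p, delta(p0,R0,p,R0)[0])
E
```

```text
[[ 0.936  -0.0004  0.352 ]
 [-0.352  -0.0015  0.936 ]
 [ 0.0001 -1.     -0.0016]]
yaw of flip+ -20.6120001010312 flip- 159.38799989896881
1 (array([ 0.5377,  0.1063, -0.7618]), array([ 0.002 , -0.1803,  0.    ]))
-1 (array([ 0.5377,  0.1063, -0.7618]), array([-0.0001,  3.8197,  0.0031]))
(0.38, 0.42, 0.4) [ 0.2078  0.0052 -0.0981]
(0.455, 0.2, 0.4) [ 0.3555  0.0055 -0.2776]
(0.47, 0, 0.38) [ 0.4399  0.0258 -0.4595]
(0.47, -0.2, 0.35) [ 0.5103  0.0561 -0.6467]
(0.455, -0.3175, 0.3) [ 0.5377  0.1063 -0.7618]
```

>>> arm_command([
  {"dx": 0.04,"dz": -0.02},
  {"dx": 0.08,"dz": -0.04},
  {"dx": 0.12,"dz": -0.06},
  {"dx": 0.16,"dz": -0.08},
  {"dx": 0.2,"dz": -0.1},
], claw=1, grip_force=45)

```text
invalid input at $.deltas[0]: expected keys dx, dy, dz, wx, wy, wz
```

>>> arm_command([
  {"dx": 0.03,"dz": -0.035},
  {"dx": 0.06,"dz": -0.07},
  {"dx": 0.09,"dz": -0.105},
  {"dx": 0.12,"dz": -0.145},
  {"dx": 0.15,"dz": -0.18},
])

```text
invalid input at $.deltas[0]: expected keys dx, dy, dz, wx, wy, wz
```

>>> arm_command([
  {"dx": 0.02,"dz": -0.04},
  {"dx": 0.04,"dz": -0.08},
  {"dx": 0.06,"dz": -0.12},
  {"dx": 0.08,"dz": -0.16},
  {"dx": 0.1,"dz": -0.2,"dy": 0.02},
])

```text
invalid input at $.deltas[0]: expected keys dx, dy, dz, wx, wy, wz
```

>>> arm_command([
  {"dx": 0.02,"dz": -0.04,"dy": 0.0},
  {"dx": 0.04,"dz": -0.08,"dy": 0.01,"wy": -0.09},
  {"dx": 0.06,"dz": -0.12,"dy": 0.02,"wy": -0.18},
  {"dx": 0.075,"dz": -0.16,"dy": 0.04,"wy": -0.18},
  {"dx": 0.0877,"dz": -0.2,"dy": 0.06,"wy": -0.18},
])

```text
invalid input at $.deltas[0]: expected keys dx, dy, dz, wx, wy, wz
```

>>> arm_command([
  {"dx": 0.04,"dy": 0,"dz": -0.02,"wx": 0,"wy": 0,"wz": 0},
  {"dx": 0.08,"dy": 0,"dz": -0.04,"wx": 0,"wy": 0,"wz": 0},
  {"dx": 0.12,"dy": 0,"dz": -0.06,"wx": 0,"wy": 0,"wz": 0},
  {"dx": 0.16,"dy": 0,"dz": -0.08,"wx": 0,"wy": 0,"wz": 0},
  {"dx": 0.2,"dy": 0,"dz": -0.1,"wx": 0,"wy": 0,"wz": 0},
], claw=1, grip_force=45)

```text
clock: 0.6
tool_pos: [0.3729, 0.4194, 0.4045]
eef_rot: [0.696, -0.126, 0.126, -0.695]
contact_force: [0.7, -0.3, -0.5]
opening: 1.001
```

>>> arm_command([
  {"dx": 0.03,"dy": 0,"dz": -0.035,"wx": 0,"wy": 0,"wz": 0},
  {"dx": 0.06,"dy": 0,"dz": -0.07,"wx": 0,"wy": 0,"wz": 0},
  {"dx": 0.09,"dy": 0,"dz": -0.105,"wx": 0,"wy": 0,"wz": 0},
  {"dx": 0.12,"dy": 0,"dz": -0.14,"wx": 0,"wy": 0,"wz": 0},
  {"dx": 0.15,"dy": 0,"dz": -0.18,"wx": 0,"wy": 0,"wz": 0},
])

```text
clock: 1.1
tool_pos: [0.4495, 0.1983, 0.4046]
eef_rot: [-0.696, 0.126, -0.126, 0.696]
contact_force: [1.0, 0.4, -0.5]
opening: 1.002
```

>>> arm_command([
  {"dx": 0.02,"dy": 0,"dz": -0.04,"wx": 0,"wy": 0,"wz": 0},
  {"dx": 0.04,"dy": 0,"dz": -0.08,"wx": 0,"wy": 0,"wz": 0},
  {"dx": 0.06,"dy": 0,"dz": -0.12,"wx": 0,"wy": 0,"wz": 0},
  {"dx": 0.08,"dy": 0,"dz": -0.16,"wx": 0,"wy": 0,"wz": 0},
  {"dx": 0.1,"dy": 0.01,"dz": -0.2,"wx": 0,"wy": 0,"wz": 0},
])

```text
clock: 1.6
tool_pos: [0.4725, -0.0245, 0.3953]
eef_rot: [-0.695, 0.126, -0.127, 0.696]
contact_force: [1.4, 0.2, 0.2]
opening: 0.998
```

>>> arm_command([
  {"dx": 0.02,"dy": 0,"dz": -0.045,"wx": 0,"wy": 0,"wz": 0},
  {"dx": 0.04,"dy": 0,"dz": -0.09,"wx": 0,"wy": -0.09,"wz": 0},
  {"dx": 0.06,"dy": 0.02,"dz": -0.135,"wx": 0,"wy": -0.18,"wz": 0},
  {"dx": 0.075,"dy": 0.03,"dz": -0.18,"wx": 0,"wy": -0.18,"wz": 0},
  {"dx": 0.085,"dy": 0.04,"dz": -0.22,"wx": 0,"wy": -0.18,"wz": 0},
])

```text
clock: 2.1
tool_pos: [0.4739, -0.2612, 0.3538]
eef_rot: [0.703, -0.078, 0.077, -0.703]
contact_force: [0.6, -0.7, -0.3]
opening: 0.998
```

>>> arm_command([
  {"dx": 0,"dy": 0.03,"dz": -0.03,"wx": 0,"wy": 0,"wz": 0},
  {"dx": -0.001,"dy": 0.05,"dz": -0.062,"wx": 0,"wy": 0,"wz": 0},
  {"dx": -0.001,"dy": 0.08,"dz": -0.062,"wx": 0,"wy": 0,"wz": 0},
  {"dx": -0.001,"dy": 0.1,"dz": -0.062,"wx": 0,"wy": 0,"wz": 0},
  {"dx": -0.001,"dy": 0.1,"dz": -0.062,"wx": 0,"wy": 0,"wz": 0},
])

```text
clock: 2.6
tool_pos: [0.4587, -0.3185, 0.252]
eef_rot: [-0.702, 0.079, -0.075, 0.704]
contact_force: [0.5, 0.9, 1.3]
opening: 0.997
```

Run:
```python
from h import *
s=r.get_state(); print(s['tool_pos'],s['contact_force'])
R=Rn.from_quat(s['eef_rot']).as_matrix(); print(R, np.degrees(np.arctan2(-R[0,2],R[1,2])))
im=r.snapshot("top")[:,:,::-1]; c=cv2.convertScaleAbs(im[215:365,330:470],alpha=1.8,beta=10); cv2.imwrite("pics/t1.png",cv2.resize(c,None,fx=4,fy=4,interpolation=cv2.INTER_CUBIC))
```

```text
[ 0.4587 -0.3185  0.252 ] [0.4581 0.8801 1.2593]
[[ 0.9762 -0.0051  0.2169]
 [-0.2169  0.003   0.9762]
 [-0.0056 -1.      0.0018]] -12.528977094882867
```

View pics/t1.png

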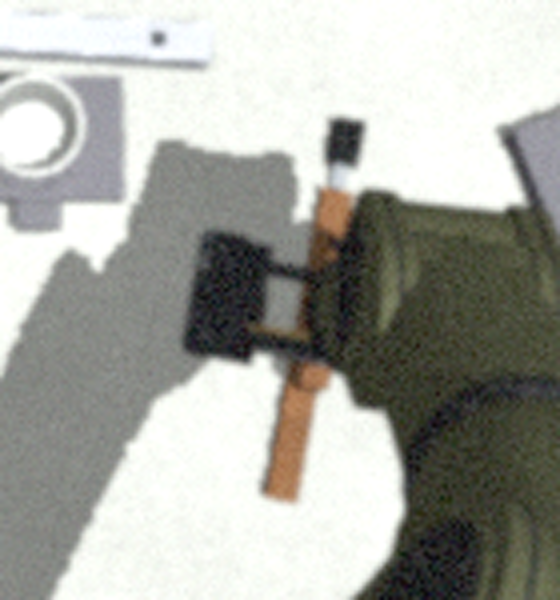

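>>> arm_command([
  {"dx": 0,"dy": 0.025,"dz": 0,"wx": 0,"wy": 0,"wz": 0},
  {"dx": 0,"dy": 0.05,"dz": 0,"wx": 0,"wy": 0,"wz": 0},
  {"dx": 0,"dy": 0.067,"dz": 0,"wx": 0,"wy": 0,"wz": 0},
  {"dx": 0,"dy": 0.067,"dz": 0,"wx": 0,"wy": 0,"wz": 0},
  {"dx": 0,"dy": 0.067,"dz": 0,"wx": 0,"wy": 0,"wz": 0},
])

```text
clock: 3.15
tool_pos: [0.4605, -0.3189, 0.1888]
eef_rot: [0.703, -0.076, 0.077, -0.703]
contact_force: [-0.8, -0.5, 0.2]
opening: 1.001
```

>>> arm_command([
  {"dx": 0,"dy": 0,"dz": 0,"wx": 0,"wy": 0,"wz": 0},
  {"dx": 0,"dy": 0,"dz": 0,"wx": 0,"wy": 0,"wz": 0},
  {"dx": 0,"dy": 0,"dz": 0,"wx": 0,"wy": 0,"wz": 0},
  {"dx": 0,"dy": 0,"dz": 0,"wx": 0,"wy": 0,"wz": 0},
  {"dx": 0,"dy": 0,"dz": 0,"wx": 0,"wy": 0,"wz": 0},
], claw=-1, grip_force=45)

```text
clock: 3.65
tool_pos: [0.46, -0.3189, 0.1879]
eef_rot: [0.703, -0.077, 0.077, -0.703]
contact_force: [0.2, -0.4, -0.0]
opening: 0.569
```

>>> arm_command([
  {"dx": 0,"dy": 0,"dz": 0,"wx": 0,"wy": 0,"wz": 0},
  {"dx": 0,"dy": 0,"dz": 0,"wx": 0,"wy": 0,"wz": 0},
  {"dx": 0,"dy": 0,"dz": 0,"wx": 0,"wy": 0,"wz": 0},
  {"dx": 0,"dy": 0,"dz": 0,"wx": 0,"wy": 0,"wz": 0},
  {"dx": 0,"dy": 0,"dz": 0,"wx": 0,"wy": 0,"wz": 0},
])

```text
clock: 4.15
tool_pos: [0.4599, -0.3189, 0.1877]
eef_rot: [0.703, -0.077, 0.077, -0.703]
contact_force: [-0.3, -0.3, 0.1]
opening: 0.203
```

Run:
```python
from h import *
s=r.get_state(); print(s['tool_pos'],s['contact_force'],s['opening'])
R=Rn.from_quat(s['eef_rot']).as_matrix(); print(R, np.degrees(np.arctan2(-R[0,2],R[1,2])))
im=r.snapshot("scene")[:,:,::-1]; c=cv2.convertScaleAbs(im[145:275,190:420],alpha=1.5,beta=10); cv2.imwrite("pics/s2.png",cv2.resize(c,None,fx=3.4,fy=3.4,interpolation=cv2.INTER_CUBIC))
```

```text
[ 0.4599 -0.3189  0.1877] [-0.2754 -0.2649  0.1093] 0.20337722802483216
[[ 0.9762 -0.      0.2167]
 [-0.2167 -0.      0.9762]
 [-0.     -1.     -0.    ]] -12.513412564253393
```

View pics/s2.png

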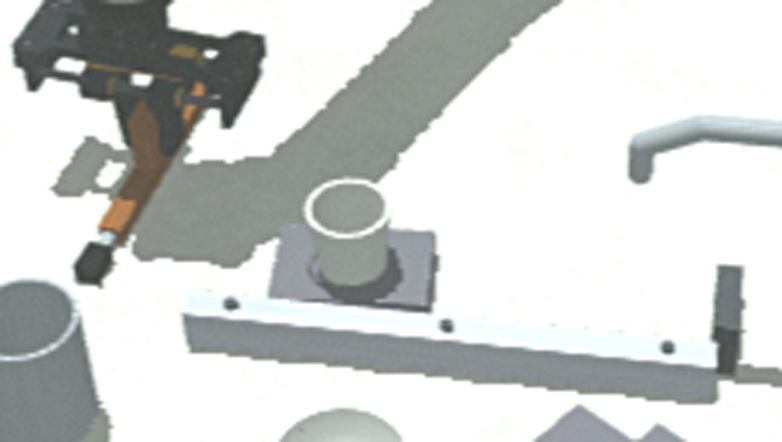

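>>> arm_command([
  {"dx": -0.005,"dy": -0.01,"dz": 0,"wx": 0,"wy": 0,"wz": 0},
  {"dx": -0.04,"dy": -0.01,"dz": 0.02,"wx": 0,"wy": -0.05,"wz": 0},
  {"dx": -0.07,"dy": -0.01,"dz": 0.05,"wx": 0,"wy": -0.1,"wz": 0},
  {"dx": -0.1,"dy": -0.01,"dz": 0.075,"wx": 0,"wy": -0.15,"wz": 0},
  {"dx": -0.108,"dy": -0.01,"dz": 0.089,"wx": 0,"wy": -0.178,"wz": 0},
])

```text
clock: 4.7
tool_pos: [0.3861, -0.2312, 0.1997]
eef_rot: [0.709, -0.04, 0.035, -0.703]
contact_force: [1.0, -0.5, -1.3]
opening: 0.199
```

>>> arm_command([
  {"dx": 0,"dy": 0,"dz": 0,"wx": 0,"wy": 0,"wz": 0},
  {"dx": 0,"dy": 0.003,"dz": 0,"wx": 0,"wy": 0,"wz": 0},
  {"dx": 0,"dy": 0.006,"dz": 0,"wx": 0,"wy": 0,"wz": 0},
  {"dx": 0,"dy": 0.006,"dz": 0,"wx": 0,"wy": 0,"wz": 0},
  {"dx": 0,"dy": 0.006,"dz": 0,"wx": 0,"wy": 0,"wz": 0},
])

```text
clock: 5.2
tool_pos: [0.3881, -0.234, 0.1929]
eef_rot: [0.71, -0.04, 0.038, -0.702]
contact_force: [-0.2, -0.6, -1.7]
opening: 0.205
```

```bash
cat > look.py <<'E'
from h import *
import sys
n=sys.argv[1]
s=r.get_state(); print(s['clock'],s['tool_pos'],s['contact_force'],s['moment'],s['opening'])
R=Rn.from_quat(s['eef_rot']).as_matrix(); print("tool y",R[:,1],"yaw", np.degrees(np.arctan2(-R[0,2],R[1,2])))
u0,v0,w,h=[int(a) for a in sys.argv[3:7]]
im=r.snapshot(sys.argv[2])[:,:,::-1]; cv2.imwrite(f"pics/{n}_raw.png",im); c=cv2.convertScaleAbs(im[v0:v0+h,u0:u0+w],alpha=1.7,beta=10); f=min(800/w,600/h); cv2.imwrite(f"pics/{n}.png",cv2.resize(c,None,fx=f,fy=f,interpolation=cv2.INTER_CUBIC)); print("scale",f)
E
python3 look.py t3 top 260 200 160 120
```

```text
5.2 [ 0.3881 -0.234   0.1929] [-0.1987 -0.5569 -1.6978] [ 0.0127 -0.0094  0.005 ] 0.2054457379014248
tool y [-0.0031 -0.0108 -0.9999] yaw -6.268211318014571
scale 5.0
```

View pics/t3.png

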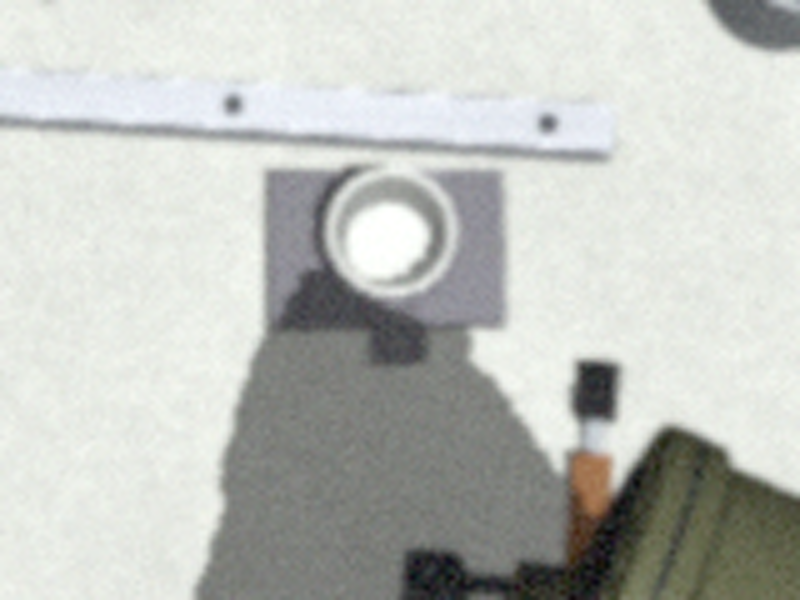

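Run:
```python
from h import *
s=r.get_state(); print(s['q'],s['qd'])
```

```text
[ 0.4632  0.8972 -0.0427  2.215   1.0062  0.0525  0.8926] [-0.0018 -0.0022 -0.0034  0.0075  0.0141 -0.0021 -0.013 ]
```

>>> arm_command([
  {"dx": 0.01,"dy": 0,"dz": -0.015,"wx": 0,"wy": 0,"wz": 0},
  {"dx": 0.015,"dy": 0,"dz": -0.03,"wx": 0,"wy": 0,"wz": 0},
  {"dx": 0.015,"dy": 0,"dz": -0.03,"wx": 0,"wy": 0,"wz": 0},
  {"dx": 0.015,"dy": 0,"dz": -0.03,"wx": 0,"wy": 0,"wz": 0},
  {"dx": 0.015,"dy": 0,"dz": -0.03,"wx": 0,"wy": 0,"wz": 0},
])

```text
clock: 5.75
tool_pos: [0.3993, -0.2639, 0.1932]
eef_rot: [0.709, -0.039, 0.037, -0.703]
contact_force: [-0.7, 0.0, -0.9]
opening: 0.2
```

Run:
```python
from h import *
s=r.get_state(); print(s['clock'],s['tool_pos'],s['q'],s['contact_force'])
R=Rn.from_quat(s['eef_rot']).as_matrix(); print(R,"yaw", np.degrees(np.arctan2(-R[0,2],R[1,2])))
```

```text
5.75 [ 0.3993 -0.2639  0.1932] [ 0.6107  0.9033 -0.206   2.1344  0.9908  0.2056  0.9645] [-0.6721  0.0391 -0.9069]
[[ 0.9942 -0.0043  0.1072]
 [-0.1072 -0.0093  0.9942]
 [-0.0032 -0.9999 -0.0097]] yaw -6.151622488022441
```

>>> arm_command([
  {"dx": 0,"dy": 0.003,"dz": 0,"wx": 0,"wy": 0,"wz": 0},
  {"dx": 0,"dy": 0.0055,"dz": 0,"wx": 0,"wy": 0,"wz": 0},
  {"dx": 0,"dy": 0.0055,"dz": 0,"wx": 0,"wy": 0,"wz": 0},
  {"dx": 0,"dy": 0.0055,"dz": 0,"wx": 0,"wy": 0,"wz": 0},
  {"dx": 0,"dy": 0.0055,"dz": 0,"wx": 0,"wy": 0,"wz": 0},
])

```text
clock: 6.25
tool_pos: [0.3995, -0.2643, 0.1877]
eef_rot: [0.71, -0.039, 0.037, -0.703]
contact_force: [-1.0, 1.4, 1.5]
opening: 0.197
```

>>> arm_command([
  {"dx": 0,"dy": 0,"dz": 0,"wx": 0,"wy": 0,"wz": 0},
  {"dx": 0,"dy": 0,"dz": 0,"wx": 0,"wy": 0,"wz": 0},
  {"dx": 0,"dy": 0,"dz": 0,"wx": 0,"wy": 0,"wz": 0},
  {"dx": 0,"dy": 0,"dz": 0,"wx": 0,"wy": 0,"wz": 0},
  {"dx": 0,"dy": 0,"dz": 0,"wx": 0,"wy": 0,"wz": 0},
], claw=0.2)

```text
clock: 6.75
tool_pos: [0.3995, -0.2649, 0.1877]
eef_rot: [0.71, -0.039, 0.037, -0.702]
contact_force: [-0.6, -0.4, -0.4]
opening: 0.596
```

```bash
python3 - <<'E'
from h import *
s=r.get_state(); print(s['clock'],s['tool_pos'],s['contact_force'],s['opening'])
R=Rn.from_quat(s['eef_rot']).as_matrix(); yaw=np.degrees(np.arctan2(-R[0,2],R[1,2]));print(yaw)
p=s['tool_pos']; G=p+.147*R[:,1]; print(G)
R1=Rdown(yaw)@Rn.from_euler('z',15,degrees=True).as_matrix()
a=np.radians(yaw); G1=G+.010*np.array([np.cos(a),np.sin(a),0]); G1[2]=.041
p1=G1-.147*R1[:,1]; print(p1,delta(p,R,p1,R1))
E
python3 look.py t4 top 260 200 160 120
```

```text
6.75 [ 0.3995 -0.2649  0.1877] [-0.6345 -0.4306 -0.3784] 0.5960235726347396
-6.2083173134727065
[ 0.399  -0.2664  0.0407]
[ 0.4468 -0.2716  0.183 ] (array([ 0.0477,  0.0046, -0.0015]), array([ 0.0135, -0.0018,  0.3301]))
6.75 [ 0.3995 -0.2649  0.1877] [-0.6345 -0.4306 -0.3784] [ 0.0254 -0.0307  0.006 ] 0.5960235726347396
tool y [-0.0036 -0.0103 -0.9999] yaw -6.2083173134727065
scale 5.0
```

View pics/t4.png

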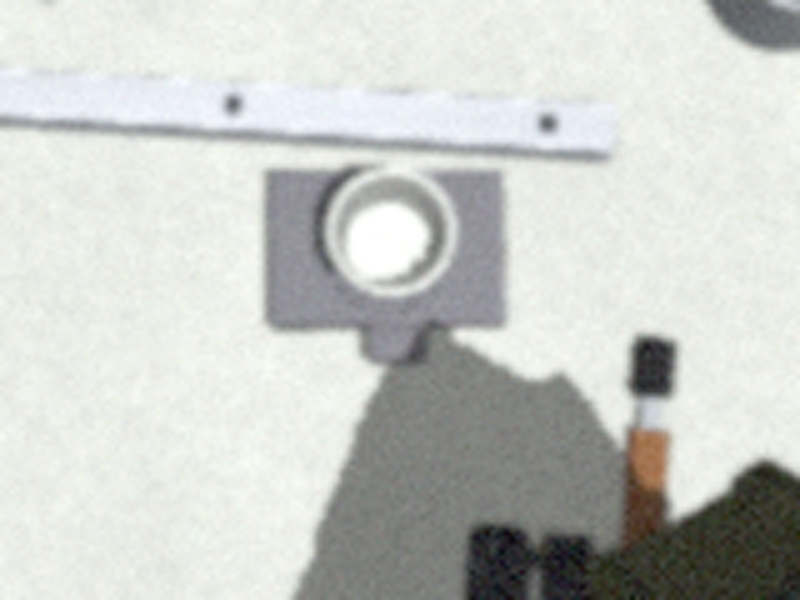

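>>> arm_command([
  {"dx": 0.01,"dy": 0,"dz": 0,"wx": 0,"wy": 0,"wz": 0.08},
  {"dx": 0.02,"dy": 0,"dz": 0,"wx": 0.005,"wy": 0,"wz": 0.16},
  {"dx": 0.035,"dy": 0.001,"dz": -0.001,"wx": 0.01,"wy": 0,"wz": 0.25},
  {"dx": 0.0477,"dy": 0.0046,"dz": -0.0015,"wx": 0.0135,"wy": -0.002,"wz": 0.33},
  {"dx": 0.0477,"dy": 0.0046,"dz": -0.0015,"wx": 0.0135,"wy": -0.002,"wz": 0.33},
])

```text
clock: 7.3
tool_pos: [0.4486, -0.2716, 0.1825]
eef_rot: [-0.695, 0.129, 0.053, 0.706]
contact_force: [0.1, 0.3, -0.1]
opening: 0.601
```

>>> arm_command([
  {"dx": 0,"dy": 0,"dz": 0,"wx": 0,"wy": 0,"wz": 0},
  {"dx": 0,"dy": 0,"dz": 0,"wx": 0,"wy": 0,"wz": 0},
  {"dx": 0,"dy": 0,"dz": 0,"wx": 0,"wy": 0,"wz": 0},
  {"dx": 0,"dy": 0,"dz": 0,"wx": 0,"wy": 0,"wz": 0},
  {"dx": 0,"dy": 0,"dz": 0,"wx": 0,"wy": 0,"wz": 0},
], claw=-1)

```text
clock: 7.8
tool_pos: [0.4465, -0.2715, 0.1832]
eef_rot: [-0.695, 0.13, 0.054, 0.705]
contact_force: [-0.6, 0.7, 1.2]
opening: 0.197
```

```bash
python3 look.py t5 top 260 200 160 120;python3 - <<'E'
from h import *
s=r.get_state(); print(s['q'])
R=Rn.from_quat(s['eef_rot']).as_matrix();p=s['tool_pos']; G=p+.147*R[:,1]; print(G)
E
```

```text
7.8 [ 0.4465 -0.2715  0.1832] [-0.6037  0.687   1.1599] [ 0.0011 -0.1458 -0.0581] 0.19736305701426135
tool y [-0.2574  0.0278 -0.9659] yaw -6.184571866959387
scale 5.0
[ 0.7017  0.999  -0.4649  1.8819  0.7247  0.7293  1.202 ]
[ 0.4086 -0.2674  0.0412]
```

View pics/t5.png

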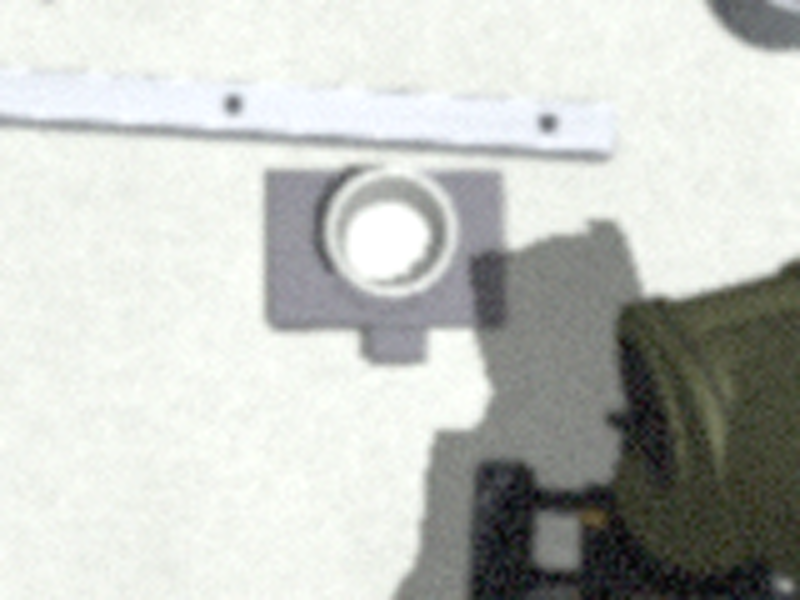

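Run:
```python
from h import *
f=lambda u,v:(260+(u+.5)/5-.5,200+(v+.5)/5-.5)
n1=ray("top",*f(634,338),.016);n2=ray("top",*f(677,342),.016);n=(n1+n2)/2;print("nose t4",n1,n2)
G4=np.array([.399,-.2664]); a=np.radians(-6.2); d=n[:2]-G4; print("D from old grasp", d@[np.cos(a),np.sin(a)], d@[-np.sin(a),np.cos(a)], np.linalg.norm(n1-n2))
for q in [(264,171),(502,171),(504,326),(267,327),(427,327),(425,362),(368,362)]: print(q,ray("top",*f(*q),.024))
```

```text
nose t4 [ 0.5391 -0.2706  0.016 ] [ 0.5367 -0.2925  0.016 ]
D from old grasp 0.1397349423735199 -4.091142986863463e-05 0.02197979756650743
(264, 171) [ 0.6277 -0.0836  0.024 ]
(502, 171) [ 0.6254 -0.2053  0.024 ]
(504, 326) [ 0.5457 -0.2039  0.024 ]
(267, 327) [ 0.5475 -0.0837  0.024 ]
(427, 327) [ 0.5459 -0.1648  0.024 ]
(425, 362) [ 0.5281 -0.1634  0.024 ]
(368, 362) [ 0.5287 -0.1345  0.024 ]
```

```bash
cat >> h.py <<'E'
O=np.array([.6567,.0633]); PS=-4.5
def pose(G,yaw,tilt=15):
    R1=Rdown(yaw)@Rn.from_euler('z',tilt,degrees=True).as_matrix(); return np.asarray(G)-.147*R1[:,1],R1
def cur():
    s=r.get_state(); R=Rn.from_quat(s['eef_rot']).as_matrix(); return s,s['tool_pos'],R
def st(): # state in the station frame
    s,p,R=cur(); G=p+.147*R[:,1]; a=np.radians(PS); ex=np.array([np.cos(a),np.sin(a)]); ey=np.array([-ex[1],ex[0]])
    yaw=np.degrees(np.arctan2(-R[0,2],R[1,2])); b=np.radians(yaw); n=G[:2]+.130*np.array([np.cos(b),np.sin(b)])-O
    f=s['contact_force']; print("t %.2f G %s yaw %.2f tilt %.2f roll %.3f | nose st x %.1f y %.1f mm | F st x %.2f y %.2f z %.2f"%(s['clock'],G,yaw,np.degrees(np.arcsin(np.clip(-(R[:2,1]@[np.cos(b),np.sin(b)]),-1,1))),np.degrees(R[2,2]),1e3*n@ex,1e3*n@ey,f[:2]@ex,f[:2]@ey,f[2]), "M",s['moment'])
    print("q",s['q'])
E
python3 - <<'E'
from h import *
st(); s,p,R=cur()
G=p+.147*R[:,1]
p1,R1=pose([.4008,-.1666,G[2]+.004],-4.5); print(delta(p,R,p1,R1))
E
```

```text
t 7.85 G [ 0.4086 -0.2674  0.0412] yaw -6.19 tilt 15.01 roll -0.008 | nose st x -91.4 y -353.0 mm | F st x -0.57 y 0.53 z 1.17 M [-0.0587 -0.075  -0.0069]
q [ 0.7017  0.999  -0.4649  1.8819  0.7247  0.7293  1.202 ]
(array([-0.0191,  0.001 ,  0.1005]), array([-0.0095, -0.0362, -0.0003]))
```

>>> arm_command([
  {"dx": -0.0191,"dy": 0.001,"dz": 0.005,"wx": 0,"wy": 0,"wz": 0},
  {"dx": -0.0191,"dy": 0.001,"dz": 0.03,"wx": -0.005,"wy": -0.02,"wz": 0},
  {"dx": -0.0191,"dy": 0.001,"dz": 0.06,"wx": -0.0095,"wy": -0.0362,"wz": 0},
  {"dx": -0.0191,"dy": 0.001,"dz": 0.09,"wx": -0.0095,"wy": -0.0362,"wz": 0},
  {"dx": -0.0191,"dy": 0.001,"dz": 0.1005,"wx": -0.0095,"wy": -0.0362,"wz": 0},
])

```text
clock: 8.35
tool_pos: [0.4396, -0.1665, 0.1872]
eef_rot: [-0.696, 0.118, 0.066, 0.705]
contact_force: [0.7, -1.8, -0.5]
opening: 0.201
```

>>> arm_command([
  {"dx": 0,"dy": 0,"dz": 0,"wx": 0,"wy": 0,"wz": 0},
  {"dx": 0,"dy": 0,"dz": 0,"wx": 0,"wy": 0,"wz": 0},
  {"dx": 0,"dy": 0,"dz": 0,"wx": 0,"wy": 0,"wz": 0},
  {"dx": 0,"dy": 0,"dz": 0,"wx": 0,"wy": 0,"wz": 0},
  {"dx": 0,"dy": 0,"dz": 0,"wx": 0,"wy": 0,"wz": 0},
])

```text
clock: 8.85
tool_pos: [0.4388, -0.1704, 0.1869]
eef_rot: [-0.697, 0.12, 0.064, 0.704]
contact_force: [1.1, -0.1, -1.6]
opening: 0.198
```

```bash
python3 -c "
from h import *
st()"; python3 look.py t6 top 260 200 160 120; python3 look.py s6 scene 200 145 160 120
```

```text
t 8.85 G [ 0.4009 -0.1674  0.0449] yaw -4.59 tilt 14.99 roll -0.009 | nose st x -106.9 y -250.3 mm | F st x 1.14 y -0.03 z -1.64 M [ 0.0402 -0.2295  0.0323]
q [ 0.5255  0.9658 -0.4481  2.0317  0.7447  0.6083  0.9971]
8.85 [ 0.4388 -0.1704  0.1869] [ 1.1375 -0.1234 -1.6406] [ 0.0402 -0.2295  0.0323] 0.197522617196095
tool y [-0.2579  0.0206 -0.966 ] yaw -4.5915431808038045
scale 5.0
8.9 [ 0.4389 -0.1702  0.187 ] [-0.0986 -0.3161 -1.6735] [-0.0382 -0.2752 -0.0317] 0.20117443071388913
tool y [-0.2579  0.0206 -0.966 ] yaw -4.571974503593057
scale 5.0
```

View pics/t6.png

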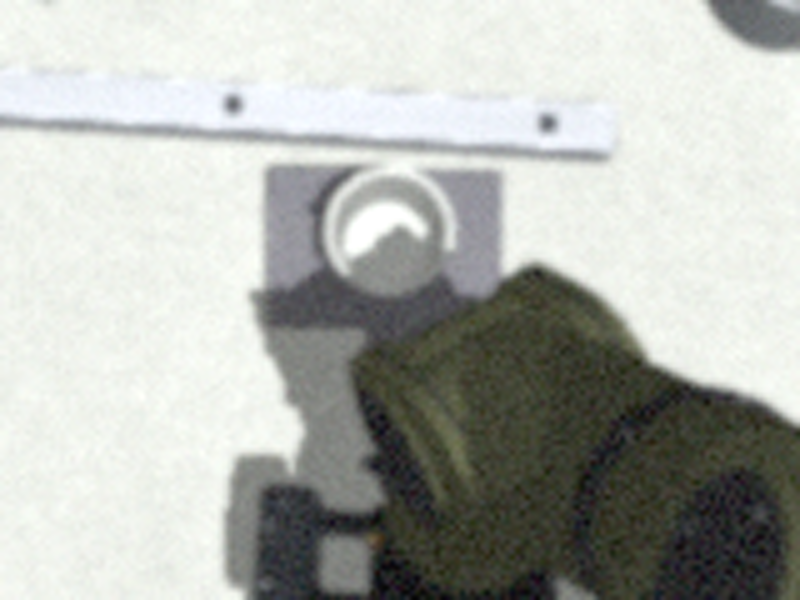

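View pics/s6.png

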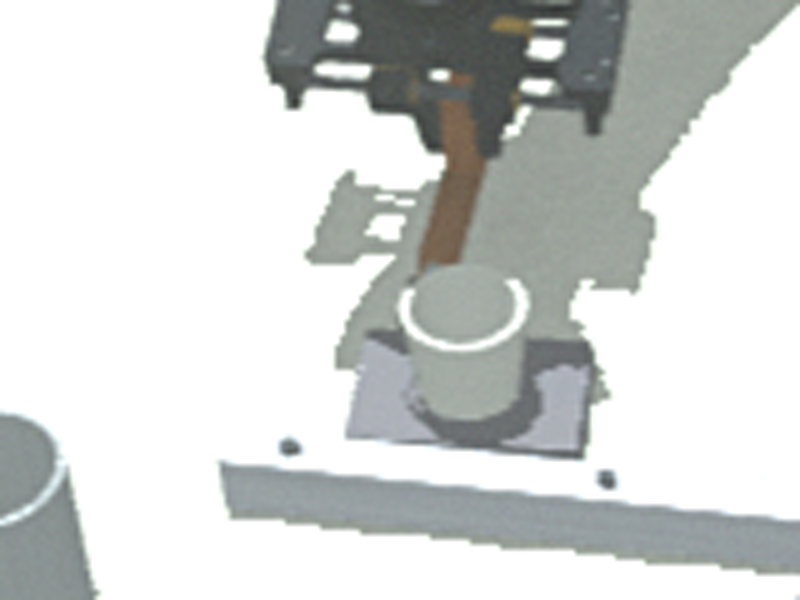

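>>> arm_command([
  {"dx": 0.0029,"dy": -0.0008,"dz": 0,"wx": 0,"wy": 0,"wz": 0},
  {"dx": 0.0058,"dy": -0.0016,"dz": 0,"wx": 0,"wy": 0,"wz": 0},
  {"dx": 0.0087,"dy": -0.0023,"dz": 0,"wx": 0,"wy": 0,"wz": 0},
  {"dx": 0.0116,"dy": -0.0031,"dz": 0,"wx": 0,"wy": 0,"wz": 0},
  {"dx": 0.0116,"dy": -0.0031,"dz": 0,"wx": 0,"wy": 0,"wz": 0},
])

```text
clock: 9.45
tool_pos: [0.4516, -0.1705, 0.187]
eef_rot: [-0.697, 0.119, 0.064, 0.704]
contact_force: [-0.6, -0.1, -0.9]
opening: 0.199
```

>>> arm_command([
  {"dx": 0.001,"dy": -0.0003,"dz": 0,"wx": 0,"wy": 0,"wz": 0},
  {"dx": 0.0019,"dy": -0.0005,"dz": 0,"wx": 0,"wy": 0,"wz": 0},
  {"dx": 0.0029,"dy": -0.0008,"dz": 0,"wx": 0,"wy": 0,"wz": 0},
  {"dx": 0.0039,"dy": -0.001,"dz": 0,"wx": 0,"wy": 0,"wz": 0},
  {"dx": 0.0048,"dy": -0.0013,"dz": 0,"wx": 0,"wy": 0,"wz": 0},
])

```text
clock: 9.95
tool_pos: [0.4553, -0.1711, 0.1869]
eef_rot: [-0.697, 0.12, 0.065, 0.704]
contact_force: [-2.0, 0.6, -0.4]
opening: 0.2
```

```bash
python3 -c "
from h import *
st()"; python3 look.py t7 top 260 200 160 120;python3 look.py s7 scene 200 145 160 120
```

```text
t 9.95 G [ 0.4171 -0.1681  0.045 ] yaw -4.51 tilt 15.11 roll -0.012 | nose st x -90.7 y -249.5 mm | F st x -2.04 y 0.45 z -0.42 M [-0.0215  0.1261 -0.0394]
q [ 0.5257  0.9756 -0.465   1.9837  0.7217  0.6508  1.0224]
9.95 [ 0.4553 -0.1711  0.1869] [-1.9991  0.6071 -0.4187] [-0.0215  0.1261 -0.0394] 0.19999351245119074
tool y [-0.2598  0.0203 -0.9654] yaw -4.514900582373414
scale 5.0
10.0 [ 0.4556 -0.1711  0.1869] [-1.8935 -0.0871 -1.9972] [-0.0383  0.0971 -0.0553] 0.19841260975875175
tool y [-0.2591  0.0204 -0.9656] yaw -4.5191310311445
scale 5.0
```

View pics/t7.png

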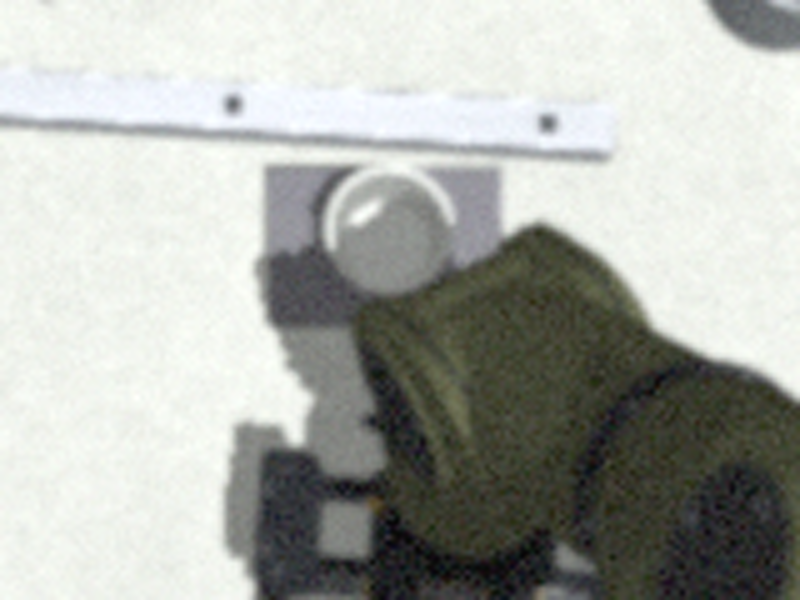

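View pics/s7.png

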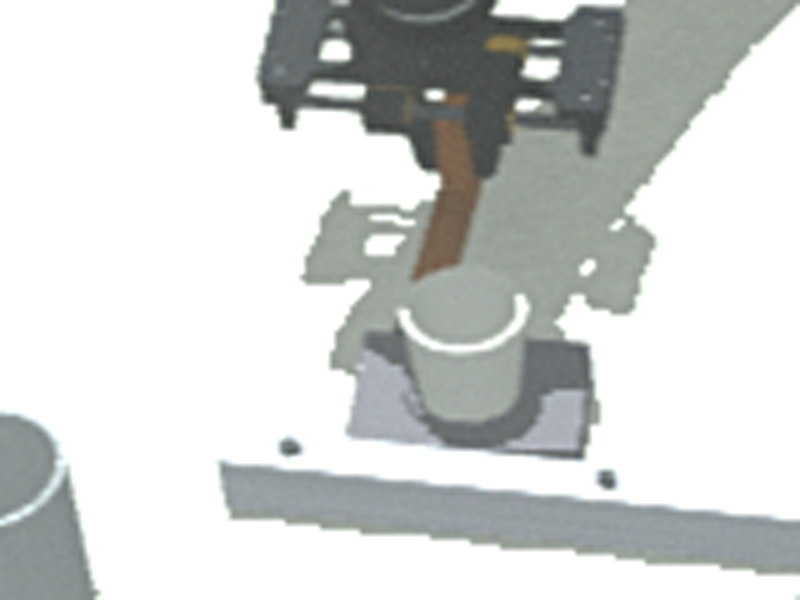

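>>> arm_command([
  {"dx": 0.001,"dy": -0.0003,"dz": 0,"wx": 0,"wy": 0,"wz": 0},
  {"dx": 0.0019,"dy": -0.0005,"dz": 0,"wx": 0,"wy": 0,"wz": 0},
  {"dx": 0.0029,"dy": -0.0008,"dz": 0,"wx": 0,"wy": 0,"wz": 0},
  {"dx": 0.0039,"dy": -0.001,"dz": 0,"wx": 0,"wy": 0,"wz": 0},
  {"dx": 0.0048,"dy": -0.0013,"dz": 0,"wx": 0,"wy": 0,"wz": 0},
])

```text
clock: 10.55
tool_pos: [0.461, -0.1714, 0.187]
eef_rot: [-0.697, 0.12, 0.065, 0.704]
contact_force: [-1.0, -0.4, -1.8]
opening: 0.201
```

```bash
python3 -c "
from h import *
st()"; python3 look.py t8 top 260 200 160 120;python3 look.py s8 scene 200 145 160 120
```

```text
t 10.55 G [ 0.4231 -0.1683  0.045 ] yaw -4.51 tilt 14.99 roll 0.014 | nose st x -84.7 y -249.3 mm | F st x -0.94 y -0.48 z -1.77 M [-0.0875  0.1228 -0.0333]
q [ 0.5257  0.9785 -0.4699  1.9681  0.7158  0.662   1.0297]
10.55 [ 0.461  -0.1714  0.187 ] [-0.9798 -0.4094 -1.7705] [-0.0875  0.1228 -0.0333] 0.20122048067464826
tool y [-0.2578  0.0206 -0.966 ] yaw -4.509270789378813
scale 5.0
10.6 [ 0.4612 -0.1714  0.187 ] [-1.0025  0.4322 -1.2147] [-0.1221  0.1062 -0.0545] 0.20146082615450964
tool y [-0.2575  0.0206 -0.966 ] yaw -4.511030255446713
scale 5.0
```

View pics/t8.png

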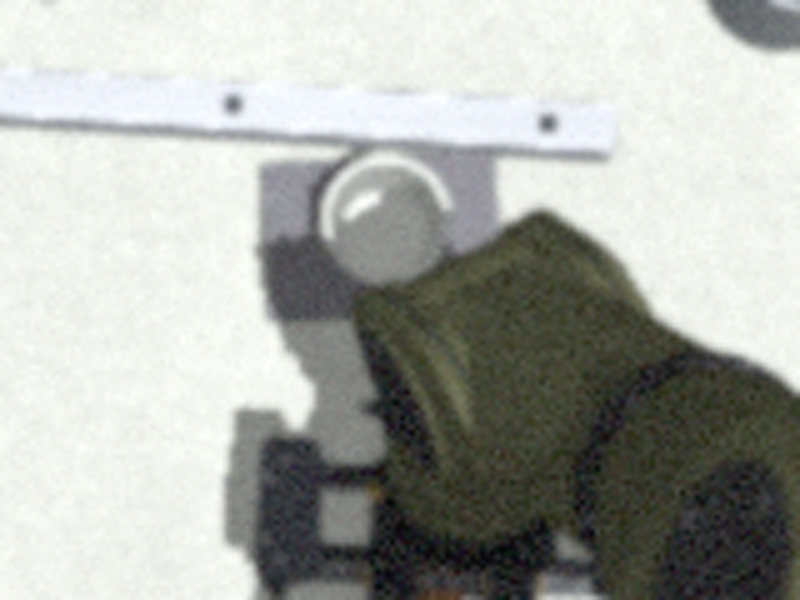

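View pics/s8.png

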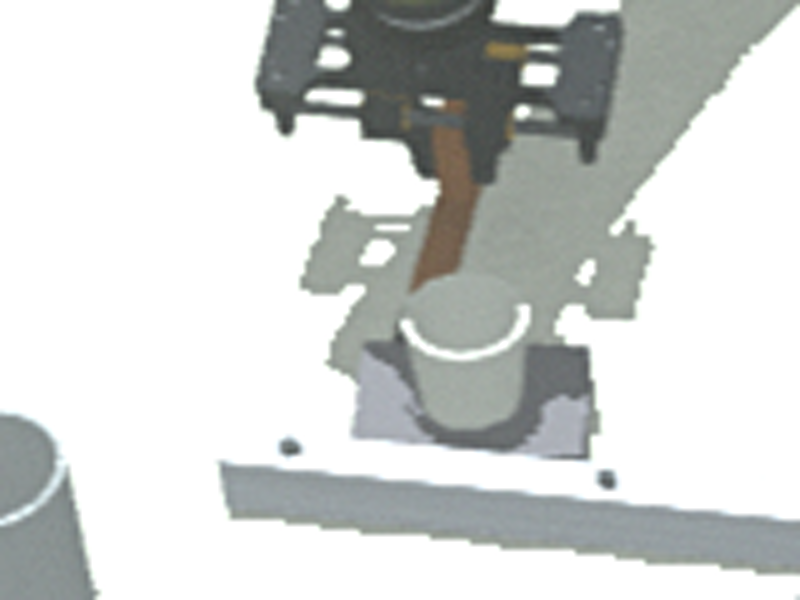

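>>> arm_command([
  {"dx": 0.0005,"dy": -0.0001,"dz": 0,"wx": 0,"wy": 0,"wz": 0},
  {"dx": 0.001,"dy": -0.0003,"dz": 0,"wx": 0,"wy": 0,"wz": 0},
  {"dx": 0.0015,"dy": -0.0004,"dz": 0,"wx": 0,"wy": 0,"wz": 0},
  {"dx": 0.0019,"dy": -0.0005,"dz": 0,"wx": 0,"wy": 0,"wz": 0},
  {"dx": 0.0019,"dy": -0.0005,"dz": 0,"wx": 0,"wy": 0,"wz": 0},
])

```text
clock: 11.15
tool_pos: [0.4626, -0.1715, 0.187]
eef_rot: [-0.697, 0.12, 0.065, 0.704]
contact_force: [-2.9, -0.1, -1.6]
opening: 0.201
```

>>> arm_command([
  {"dx": 0.0002,"dy": 0,"dz": 0,"wx": 0,"wy": 0,"wz": 0},
  {"dx": 0.0004,"dy": -0.0001,"dz": 0,"wx": 0,"wy": 0,"wz": 0},
  {"dx": 0.0006,"dy": -0.0002,"dz": 0,"wx": 0,"wy": 0,"wz": 0},
  {"dx": 0.0008,"dy": -0.0002,"dz": 0,"wx": 0,"wy": 0,"wz": 0},
  {"dx": 0.001,"dy": -0.0003,"dz": 0,"wx": 0,"wy": 0,"wz": 0},
])

```text
clock: 11.65
tool_pos: [0.463, -0.1716, 0.187]
eef_rot: [-0.697, 0.121, 0.066, 0.704]
contact_force: [-5.9, -0.4, 0.5]
opening: 0.199
```

```bash
python3 -c "
from h import *
st()"
```

```text
t 11.65 G [ 0.4248 -0.1686  0.0451] yaw -4.50 tilt 15.14 roll -0.004 | nose st x -83.0 y -249.3 mm | F st x -5.84 y -0.89 z 0.46 M [-0.0443  0.8141 -0.0325]
q [ 0.5257  0.9802 -0.4721  1.961   0.7118  0.6701  1.034 ]
```

```bash
python3 look.py t9 top 260 200 160 120;python3 look.py s9 scene 200 145 160 120
```

```text
11.65 [ 0.463  -0.1716  0.187 ] [-5.8948 -0.4309  0.4643] [-0.0443  0.8141 -0.0325] 0.19932107796782228
tool y [-0.2603  0.0204 -0.9653] yaw -4.495493393525494
scale 5.0
11.7 [ 0.463  -0.1716  0.187 ] [-6.3156 -0.6901  0.3605] [-0.03    0.8604  0.024 ] 0.20202375637000689
tool y [-0.2603  0.0204 -0.9653] yaw -4.4938125992882565
scale 5.0
```

View pics/t9.png

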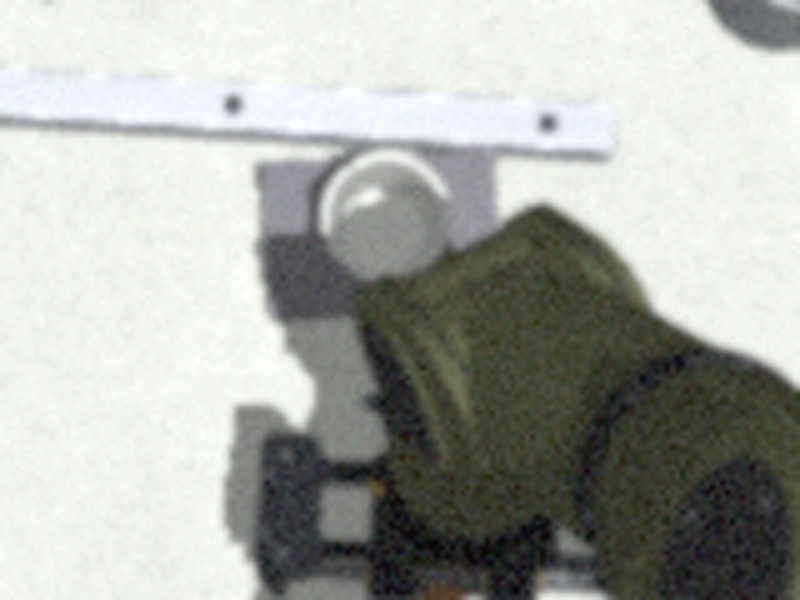

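View pics/s9.png

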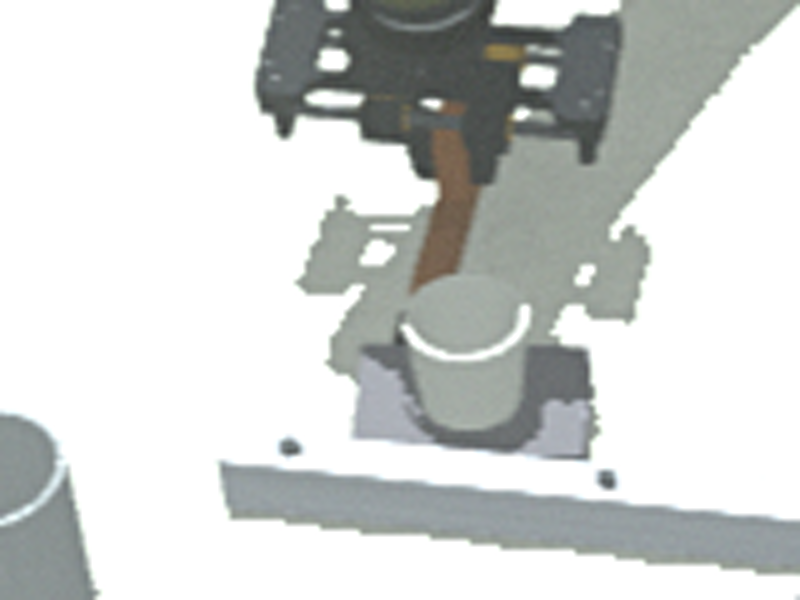

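>>> arm_command([
  {"dx": 0,"dy": 0,"dz": 0.001,"wx": 0,"wy": 0,"wz": 0},
  {"dx": 0,"dy": 0,"dz": 0.002,"wx": 0,"wy": 0,"wz": 0},
  {"dx": 0,"dy": 0,"dz": 0.003,"wx": 0,"wy": 0,"wz": 0},
  {"dx": 0,"dy": 0,"dz": 0.004,"wx": 0,"wy": 0,"wz": 0},
  {"dx": 0,"dy": 0,"dz": 0.005,"wx": 0,"wy": 0,"wz": 0},
])

```text
clock: 12.25
tool_pos: [0.4644, -0.1665, 0.187]
eef_rot: [-0.697, 0.12, 0.065, 0.704]
contact_force: [-3.1, -1.2, -0.7]
opening: 0.204
```

```bash
python3 -c "
from h import *
st()"; python3 look.py s10 scene 200 145 160 120
```

```text
t 12.25 G [ 0.4265 -0.1634  0.045 ] yaw -4.51 tilt 14.98 roll 0.022 | nose st x -81.7 y -244.1 mm | F st x -3.00 y -1.47 z -0.69 M [-0.1695  0.514  -0.0628]
q [ 0.5164  0.9796 -0.4724  1.9632  0.7112  0.665   1.0244]
12.25 [ 0.4644 -0.1665  0.187 ] [-3.1044 -1.23   -0.6893] [-0.1695  0.514  -0.0628] 0.20401510345202856
tool y [-0.2576  0.0207 -0.966 ] yaw -4.50687693039145
scale 5.0
```

View pics/s10.png

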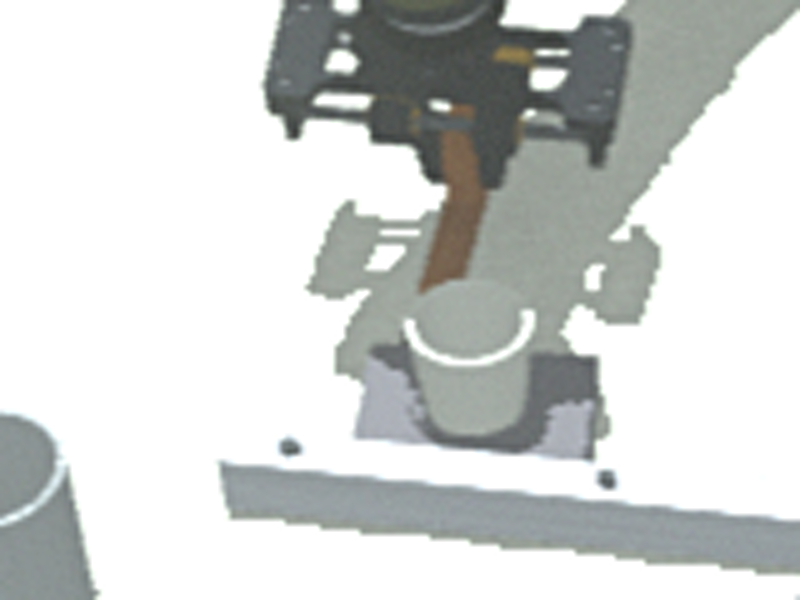

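>>> arm_command([
  {"dx": 0.0001,"dy": 0,"dz": 0.001,"wx": 0,"wy": 0,"wz": 0},
  {"dx": 0.0002,"dy": -0.0001,"dz": 0.002,"wx": 0,"wy": 0,"wz": 0},
  {"dx": 0.0003,"dy": -0.0001,"dz": 0.003,"wx": 0,"wy": 0,"wz": 0},
  {"dx": 0.0004,"dy": -0.0001,"dz": 0.004,"wx": 0,"wy": 0,"wz": 0},
  {"dx": 0.0005,"dy": -0.0001,"dz": 0.005,"wx": 0,"wy": 0,"wz": 0},
])

```text
clock: 12.8
tool_pos: [0.4655, -0.1615, 0.1871]
eef_rot: [-0.697, 0.119, 0.064, 0.704]
contact_force: [-2.6, -0.3, -2.1]
opening: 0.203
```

```bash
python3 -c "
from h import *
st()"; python3 look.py s11 scene 200 145 160 120;  python3 look.py t11 top 260 200 160 120
```

```text
t 12.80 G [ 0.4277 -0.1585  0.045 ] yaw -4.51 tilt 14.95 roll 0.025 | nose st x -80.9 y -239.1 mm | F st x -2.52 y -0.53 z -2.09 M [-0.2429  0.1896 -0.0767]
q [ 0.5072  0.9793 -0.4727  1.965   0.7096  0.6624  1.0159]
12.8 [ 0.4655 -0.1615  0.1871] [-2.558  -0.3297 -2.0946] [-0.2429  0.1896 -0.0767] 0.20312228299578536
tool y [-0.2571  0.0207 -0.9662] yaw -4.507516416124267
scale 5.0
12.85 [ 0.4655 -0.1613  0.1871] [-2.2123 -0.8899 -1.2133] [-0.1251  0.1739 -0.098 ] 0.20074708774397557
tool y [-0.2571  0.0208 -0.9662] yaw -4.488990688284747
scale 5.0
```

View pics/s11.png

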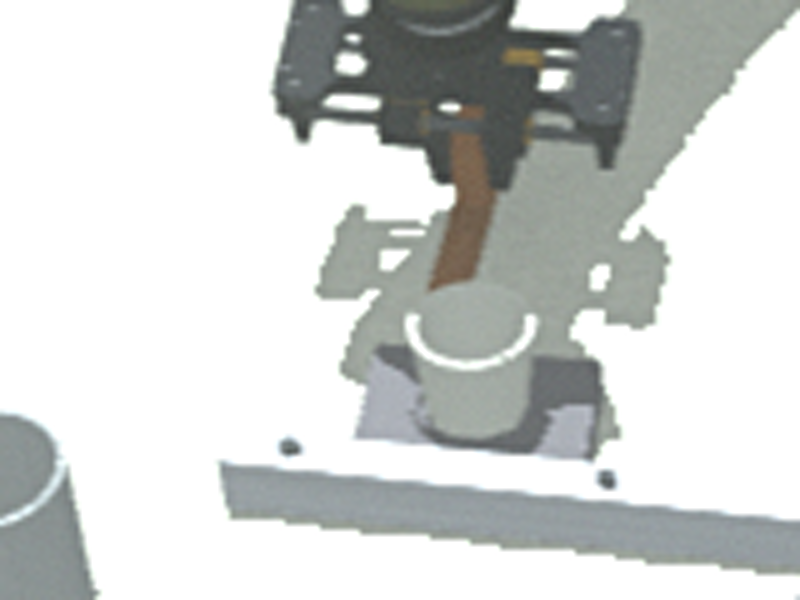

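View pics/t11.png

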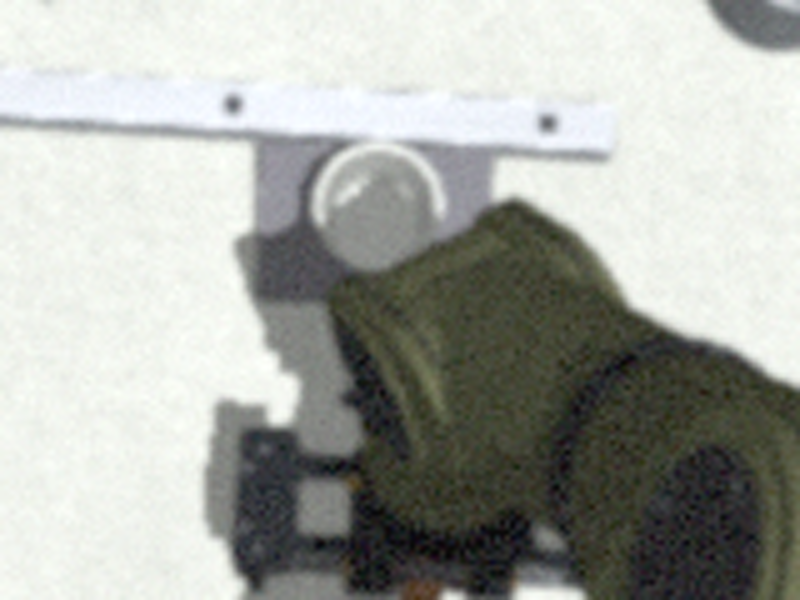

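>>> arm_command([
  {"dx": 0.0002,"dy": -0.0001,"dz": 0.0002,"wx": 0,"wy": 0,"wz": 0},
  {"dx": 0.0005,"dy": -0.0001,"dz": 0.0005,"wx": 0,"wy": 0,"wz": 0},
  {"dx": 0.0008,"dy": -0.0002,"dz": 0.001,"wx": 0,"wy": 0,"wz": 0},
  {"dx": 0.0008,"dy": -0.0002,"dz": 0.001,"wx": 0,"wy": 0,"wz": 0},
  {"dx": 0.0008,"dy": -0.0002,"dz": 0.001,"wx": 0,"wy": 0,"wz": 0},
])

```text
clock: 13.4
tool_pos: [0.4659, -0.1607, 0.187]
eef_rot: [-0.697, 0.12, 0.065, 0.704]
contact_force: [-3.5, -0.3, -0.1]
opening: 0.205
```

```bash
python3 -c "
from h import *
st()";  python3 look.py t12 top 260 200 160 120
```

```text
t 13.40 G [ 0.4279 -0.1577  0.045 ] yaw -4.50 tilt 15.02 roll 0.013 | nose st x -80.7 y -238.3 mm | F st x -3.50 y -0.61 z -0.12 M [-0.1375  0.4029 -0.044 ]
q [ 0.5056  0.9799 -0.4732  1.964   0.7083  0.6641  1.0154]
13.4 [ 0.4659 -0.1607  0.187 ] [-3.5368 -0.3301 -0.1174] [-0.1375  0.4029 -0.044 ] 0.20473597309900163
tool y [-0.2584  0.0206 -0.9658] yaw -4.504786377812872
scale 5.0
```

View pics/t12.png

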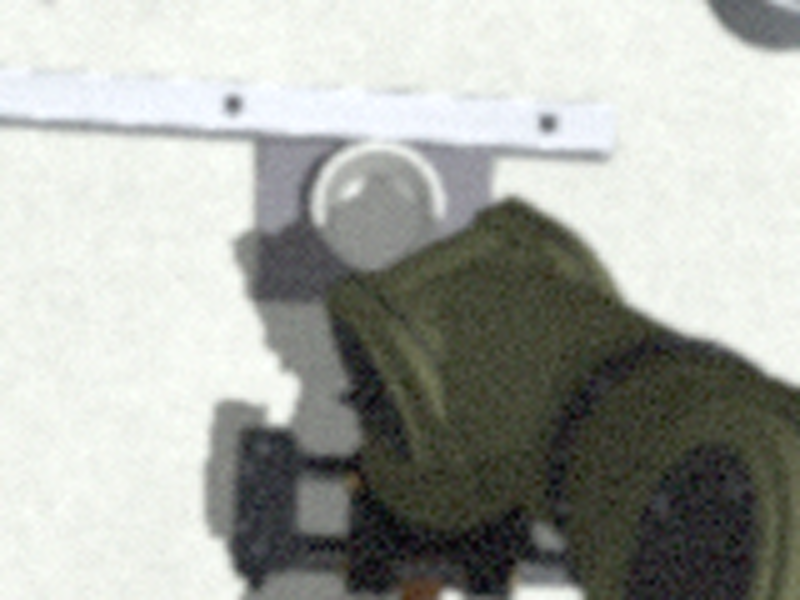

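>>> arm_command([
  {"dx": 0.0002,"dy": -0.0001,"dz": 0.0005,"wx": 0,"wy": 0,"wz": 0},
  {"dx": 0.0004,"dy": -0.0001,"dz": 0.001,"wx": 0,"wy": 0,"wz": 0},
  {"dx": 0.0006,"dy": -0.0002,"dz": 0.0015,"wx": 0,"wy": 0,"wz": 0},
  {"dx": 0.0007,"dy": -0.0002,"dz": 0.002,"wx": 0,"wy": 0,"wz": 0},
  {"dx": 0.0007,"dy": -0.0002,"dz": 0.002,"wx": 0,"wy": 0,"wz": 0},
])

```text
clock: 13.95
tool_pos: [0.4668, -0.1588, 0.187]
eef_rot: [-0.697, 0.12, 0.065, 0.704]
contact_force: [-3.9, -0.3, -0.7]
opening: 0.2
```

```bash
python3 -c "
from h import *
st()";  python3 look.py s13 scene 200 145 160 120;python3 look.py t13 top 280 210 100 75
```

```text
t 13.95 G [ 0.4288 -0.1558  0.045 ] yaw -4.51 tilt 15.03 roll 0.004 | nose st x -80.0 y -236.3 mm | F st x -3.90 y -0.61 z -0.66 M [-0.2061  0.5232 -0.0463]
q [ 0.5019  0.9801 -0.4737  1.9631  0.7069  0.6645  1.0126]
13.95 [ 0.4668 -0.1588  0.187 ] [-3.9325 -0.2976 -0.6605] [-0.2061  0.5232 -0.0463] 0.20033974010990332
tool y [-0.2584  0.0205 -0.9658] yaw -4.5117226683320055
scale 5.0
14.0 [ 0.4668 -0.1588  0.187 ] [-3.0655 -0.2746 -0.9353] [-0.1923  0.537  -0.0439] 0.20130418269259392
tool y [-0.2584  0.0204 -0.9658] yaw -4.513146258036977
scale 8.0
```

View pics/t13.png

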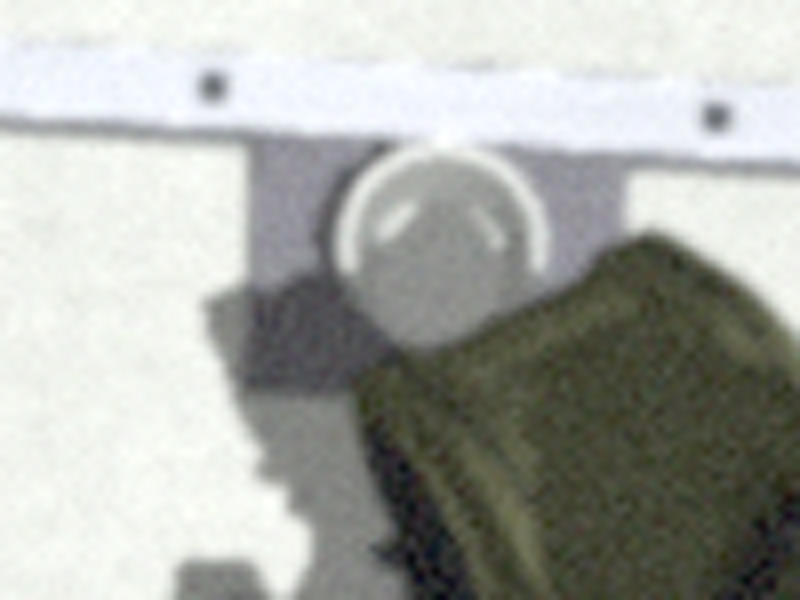

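View pics/s13.png

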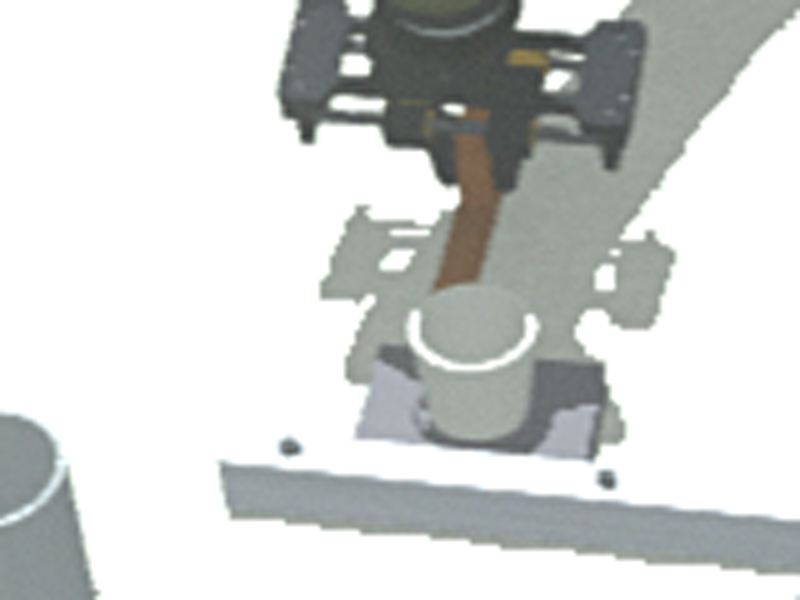

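>>> arm_command([
  {"dx": 0.0002,"dy": -0.0001,"dz": 0.0005,"wx": 0,"wy": 0,"wz": 0},
  {"dx": 0.0004,"dy": -0.0001,"dz": 0.001,"wx": 0,"wy": 0,"wz": 0},
  {"dx": 0.0006,"dy": -0.0002,"dz": 0.0015,"wx": 0,"wy": 0,"wz": 0},
  {"dx": 0.0007,"dy": -0.0002,"dz": 0.002,"wx": 0,"wy": 0,"wz": 0},
  {"dx": 0.0007,"dy": -0.0002,"dz": 0.002,"wx": 0,"wy": 0,"wz": 0},
])

```text
clock: 14.55
tool_pos: [0.4672, -0.157, 0.1869]
eef_rot: [-0.697, 0.121, 0.065, 0.704]
contact_force: [-5.4, -2.5, -0.7]
opening: 0.199
```

```bash
python3 -c "
from h import *
st()"
```

```text
t 14.55 G [ 0.429  -0.1541  0.045 ] yaw -4.53 tilt 15.10 roll -0.027 | nose st x -79.9 y -234.6 mm | F st x -5.19 y -2.92 z -0.71 M [-0.2849  0.8037 -0.0846]
q [ 0.4984  0.9803 -0.4739  1.963   0.7054  0.6655  1.0099]
```

>>> arm_command([
  {"dx": 0.0001,"dy": 0,"dz": 0.0,"wx": 0,"wy": 0,"wz": 0},
  {"dx": 0.0002,"dy": -0.0001,"dz": 0.001,"wx": 0,"wy": 0,"wz": 0},
  {"dx": 0.0002,"dy": -0.0001,"dz": 0.002,"wx": 0,"wy": 0,"wz": 0},
  {"dx": 0.0002,"dy": -0.0001,"dz": 0.0035,"wx": 0,"wy": 0,"wz": 0},
  {"dx": 0.0002,"dy": -0.0001,"dz": 0.005,"wx": 0,"wy": 0,"wz": 0},
])

```text
clock: 15.05
tool_pos: [0.4676, -0.1532, 0.1869]
eef_rot: [-0.698, 0.122, 0.065, 0.703]
contact_force: [-5.0, -3.2, -1.5]
opening: 0.202
```

```bash
python3 -c "
from h import *
st()";python3 look.py t14 top 280 210 100 75
```

```text
t 15.05 G [ 0.4292 -0.1504  0.045 ] yaw -4.63 tilt 15.15 roll -0.158 | nose st x -80.0 y -231.2 mm | F st x -4.73 y -3.60 z -1.46 M [-0.8758  0.8604 -0.2696]
q [ 0.4898  0.9797 -0.4722  1.9653  0.7044  0.6635  1.0005]
15.05 [ 0.4676 -0.1532  0.1869] [-4.9952 -3.2157 -1.4556] [-0.8758  0.8604 -0.2696] 0.20236431117940057
tool y [-0.2607  0.0184 -0.9652] yaw -4.62758623965404
scale 8.0
```

View pics/t14.png

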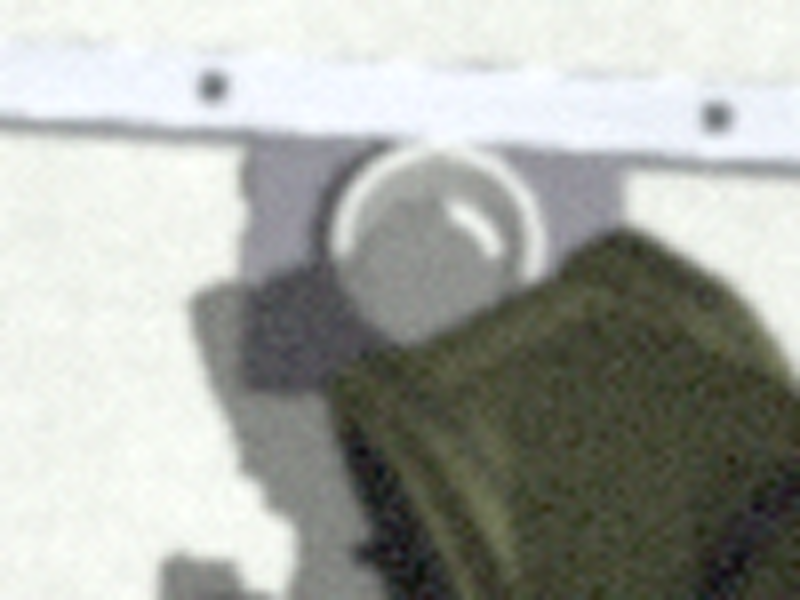

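>>> arm_command([
  {"dx": 0.0002,"dy": -0.0001,"dz": 0.002,"wx": 0,"wy": 0,"wz": 0},
  {"dx": 0.0003,"dy": -0.0001,"dz": 0.004,"wx": 0,"wy": 0,"wz": 0},
  {"dx": 0.0003,"dy": -0.0001,"dz": 0.006,"wx": 0,"wy": 0,"wz": 0},
  {"dx": 0.0003,"dy": -0.0001,"dz": 0.008,"wx": 0,"wy": 0,"wz": 0},
  {"dx": 0.0003,"dy": -0.0001,"dz": 0.01,"wx": 0,"wy": 0,"wz": 0},
])

```text
clock: 15.6
tool_pos: [0.4684, -0.1433, 0.1869]
eef_rot: [-0.698, 0.122, 0.065, 0.703]
contact_force: [-6.6, -2.8, -1.5]
opening: 0.205
```

```bash
python3 -c "
from h import *
st()"
```

```text
t 15.60 G [ 0.43   -0.1407  0.0451] yaw -4.64 tilt 15.18 roll -0.180 | nose st x -80.0 y -221.4 mm | F st x -6.34 y -3.33 z -1.48 M [-0.9338  0.9998 -0.2422]
q [ 0.4716  0.9789 -0.4723  1.9709  0.7012  0.6579  0.9829]
```

>>> arm_command([
  {"dx": 0,"dy": 0,"dz": 0.003,"wx": 0,"wy": 0,"wz": 0},
  {"dx": 0,"dy": 0,"dz": 0.006,"wx": 0,"wy": 0,"wz": 0},
  {"dx": 0,"dy": 0,"dz": 0.009,"wx": 0,"wy": 0,"wz": 0},
  {"dx": 0,"dy": 0,"dz": 0.012,"wx": 0,"wy": 0,"wz": 0},
  {"dx": 0,"dy": 0,"dz": 0.015,"wx": 0,"wy": 0,"wz": 0},
])

```text
clock: 16.1
tool_pos: [0.4696, -0.1283, 0.1869]
eef_rot: [-0.698, 0.122, 0.065, 0.703]
contact_force: [-5.1, -2.8, -0.9]
opening: 0.201
```

```bash
python3 -c "
from h import *
st()"
```

```text
t 16.10 G [ 0.4312 -0.1256  0.0451] yaw -4.64 tilt 15.19 roll -0.178 | nose st x -80.0 y -206.4 mm | F st x -4.84 y -3.15 z -0.93 M [-0.9292  1.0104 -0.24  ]
q [ 0.4438  0.9778 -0.4727  1.9792  0.6969  0.6484  0.9562]
```

>>> arm_command([
  {"dx": 0.0001,"dy": 0,"dz": 0.003,"wx": 0,"wy": 0,"wz": 0},
  {"dx": 0.0001,"dy": 0,"dz": 0.006,"wx": 0,"wy": 0,"wz": 0},
  {"dx": 0.0001,"dy": 0,"dz": 0.009,"wx": 0,"wy": 0,"wz": 0},
  {"dx": 0.0001,"dy": 0,"dz": 0.012,"wx": 0,"wy": 0,"wz": 0},
  {"dx": 0.0001,"dy": 0,"dz": 0.015,"wx": 0,"wy": 0,"wz": 0},
])

```text
clock: 16.6
tool_pos: [0.4708, -0.1134, 0.1869]
eef_rot: [-0.698, 0.122, 0.065, 0.703]
contact_force: [-5.6, -4.2, -0.7]
opening: 0.201
```

```bash
python3 -c "
from h import *
st()"; python3 look.py t15 top 240 200 160 120;python3 look.py s15 scene 200 145 240 150
```

```text
t 16.60 G [ 0.4324 -0.1107  0.0451] yaw -4.64 tilt 15.20 roll -0.187 | nose st x -80.0 y -191.4 mm | F st x -5.28 y -4.64 z -0.73 M [-1.0348  1.0541 -0.3022]
q [ 0.416   0.9769 -0.4732  1.9861  0.6919  0.64    0.9303]
16.6 [ 0.4708 -0.1134  0.1869] [-5.6284 -4.2163 -0.7296] [-1.0348  1.0541 -0.3022] 0.20126232327676544
tool y [-0.2616  0.0181 -0.965 ] yaw -4.641176153991525
scale 5.0
16.65 [ 0.4709 -0.1127  0.187 ] [-6.7907 -2.9292 -0.5188] [-0.7131  1.0249 -0.2735] 0.200480332673321
tool y [-0.2614  0.0186 -0.965 ] yaw -4.599155449722559
scale 3.3333333333333335
```

View pics/t15.png

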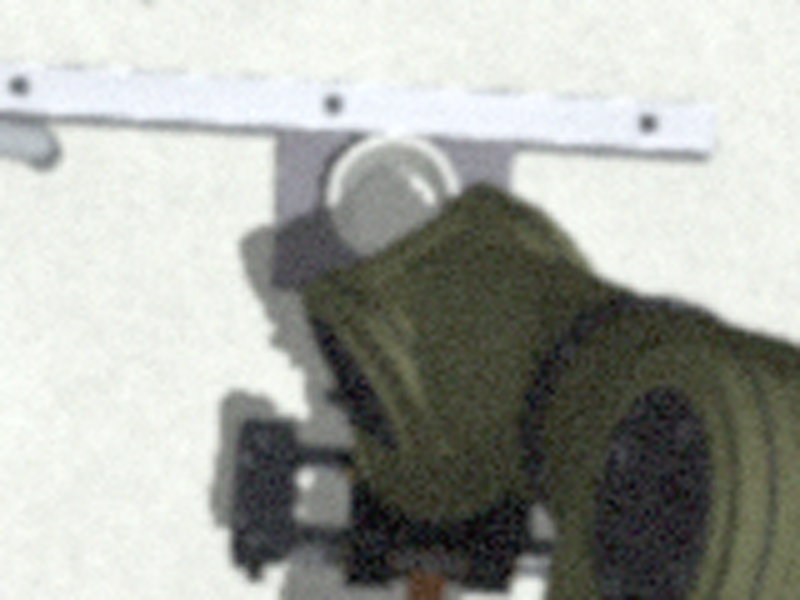

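View pics/s15.png

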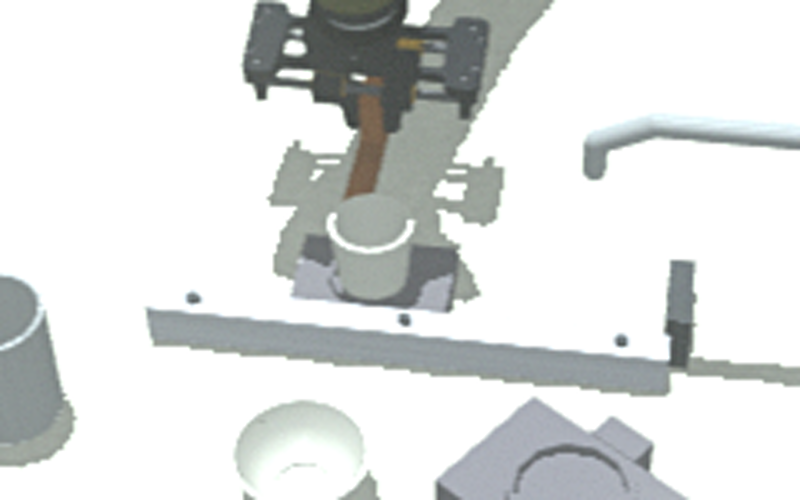

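>>> arm_command([
  {"dx": 0.0001,"dy": 0,"dz": 0,"wx": 0,"wy": 0,"wz": 0},
  {"dx": 0.0002,"dy": -0.0001,"dz": 0,"wx": 0,"wy": 0,"wz": 0},
  {"dx": 0.0002,"dy": -0.0001,"dz": 0,"wx": 0,"wy": 0,"wz": 0},
  {"dx": 0.0002,"dy": -0.0001,"dz": 0,"wx": 0,"wy": 0,"wz": 0},
  {"dx": 0.0002,"dy": -0.0001,"dz": 0,"wx": 0,"wy": 0,"wz": 0},
])

```text
clock: 17.2
tool_pos: [0.4709, -0.113, 0.187]
eef_rot: [-0.697, 0.122, 0.065, 0.703]
contact_force: [-7.4, -3.1, -0.1]
opening: 0.199
```

>>> arm_command([
  {"dx": 0,"dy": 0,"dz": 0.003,"wx": 0,"wy": 0,"wz": 0},
  {"dx": 0,"dy": 0,"dz": 0.006,"wx": 0,"wy": 0,"wz": 0},
  {"dx": 0,"dy": 0,"dz": 0.009,"wx": 0,"wy": 0,"wz": 0},
  {"dx": 0,"dy": 0,"dz": 0.012,"wx": 0,"wy": 0,"wz": 0},
  {"dx": 0,"dy": 0,"dz": 0.015,"wx": 0,"wy": 0,"wz": 0},
])

```text
clock: 17.7
tool_pos: [0.4721, -0.0985, 0.1869]
eef_rot: [-0.698, 0.122, 0.065, 0.703]
contact_force: [-6.3, -5.1, 0.3]
opening: 0.202
```

```bash
python3 -c "
from h import *
st()"
```

```text
t 17.70 G [ 0.4335 -0.0959  0.0451] yaw -4.65 tilt 15.23 roll -0.200 | nose st x -80.0 y -176.5 mm | F st x -5.93 y -5.58 z 0.27 M [-0.9418  1.0675 -0.3009]
q [ 0.3883  0.9763 -0.4742  1.9914  0.6862  0.6329  0.9053]
```

>>> arm_command([
  {"dx": 0,"dy": 0,"dz": 0.003,"wx": 0,"wy": 0,"wz": 0},
  {"dx": 0,"dy": 0,"dz": 0.006,"wx": 0,"wy": 0,"wz": 0},
  {"dx": 0,"dy": 0,"dz": 0.009,"wx": 0,"wy": 0,"wz": 0},
  {"dx": 0,"dy": 0,"dz": 0.012,"wx": 0,"wy": 0,"wz": 0},
  {"dx": 0,"dy": 0,"dz": 0.015,"wx": 0,"wy": 0,"wz": 0},
])

```text
clock: 18.2
tool_pos: [0.4732, -0.0835, 0.1869]
eef_rot: [-0.698, 0.122, 0.065, 0.703]
contact_force: [-7.5, -4.4, 0.3]
opening: 0.198
```

```bash
python3 -c "
from h import *
st()"
```

```text
t 18.20 G [ 0.4347 -0.0809  0.0451] yaw -4.64 tilt 15.23 roll -0.200 | nose st x -80.0 y -161.4 mm | F st x -7.09 y -4.94 z 0.30 M [-0.9979  1.0561 -0.2497]
q [ 0.3603  0.9759 -0.4753  1.9959  0.6804  0.6257  0.8806]
```

>>> arm_command([
  {"dx": 0,"dy": 0,"dz": 0.003,"wx": 0,"wy": 0,"wz": 0},
  {"dx": 0,"dy": 0,"dz": 0.006,"wx": 0,"wy": 0,"wz": 0},
  {"dx": 0,"dy": 0,"dz": 0.009,"wx": 0,"wy": 0,"wz": 0},
  {"dx": 0,"dy": 0,"dz": 0.012,"wx": 0,"wy": 0,"wz": 0},
  {"dx": 0,"dy": 0,"dz": 0.015,"wx": 0,"wy": 0,"wz": 0},
])

```text
clock: 18.7
tool_pos: [0.4744, -0.0685, 0.1869]
eef_rot: [-0.698, 0.122, 0.065, 0.703]
contact_force: [-6.0, -4.1, 0.5]
opening: 0.202
```

```bash
python3 -c "
from h import *
st()"
```

```text
t 18.70 G [ 0.4359 -0.0659  0.0451] yaw -4.63 tilt 15.23 roll -0.200 | nose st x -80.0 y -146.4 mm | F st x -5.68 y -4.55 z 0.47 M [-0.9384  1.0092 -0.3269]
q [ 0.3324  0.9758 -0.4768  1.9991  0.6741  0.6196  0.8567]
```

```bash
python3 -c "
from h import *
for z in(.2,.25,.3,.35,.4): print(z,ray('top',240+490/5,200+183/5,z),ray('top',240+310/5,200+290/5,z))
print('spout',ray('top',210+150/3.6,185+160/3.6,.15),ray('top',210+130/3.6,185+155/3.6,.21))
"; python3 look.py t16 top 200 180 200 150;python3 look.py s16 scene 240 120 240 180
```

```text
0.2 [ 0.5915 -0.142   0.2   ] [ 0.5447 -0.0605  0.2   ]
0.25 [ 0.5836 -0.14    0.25  ] [ 0.5386 -0.0618  0.25  ]
0.3 [ 0.5757 -0.1381  0.3   ] [ 0.5326 -0.0631  0.3   ]
0.35 [ 0.5678 -0.1361  0.35  ] [ 0.5266 -0.0643  0.35  ]
0.4 [ 0.56   -0.1342  0.4   ] [ 0.5206 -0.0656  0.4   ]
spout [0.6201 0.0573 0.15  ] [0.613  0.0629 0.21  ]
18.7 [ 0.4744 -0.0685  0.1869] [-6.0233 -4.0893  0.4727] [-0.9384  1.0092 -0.3269] 0.20159287005823953
tool y [-0.2621  0.0179 -0.9649] yaw -4.634540344271263
scale 4.0
18.75 [ 0.4745 -0.0678  0.187 ] [-5.624  -3.2308 -0.4625] [-0.8154  1.0757 -0.2877] 0.19758815709050656
tool y [-0.2619  0.0185 -0.9649] yaw -4.59549098312736
scale 3.3333333333333335
```

View pics/t16.png

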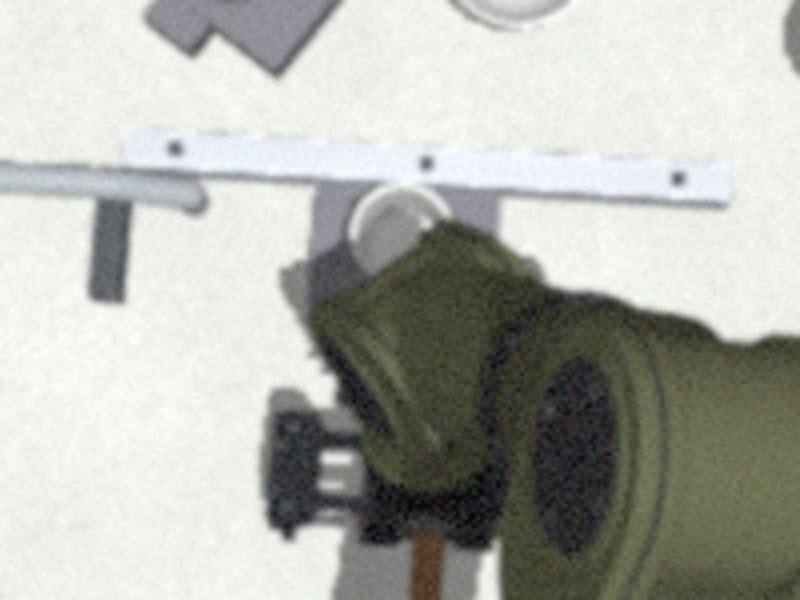

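View pics/s16.png

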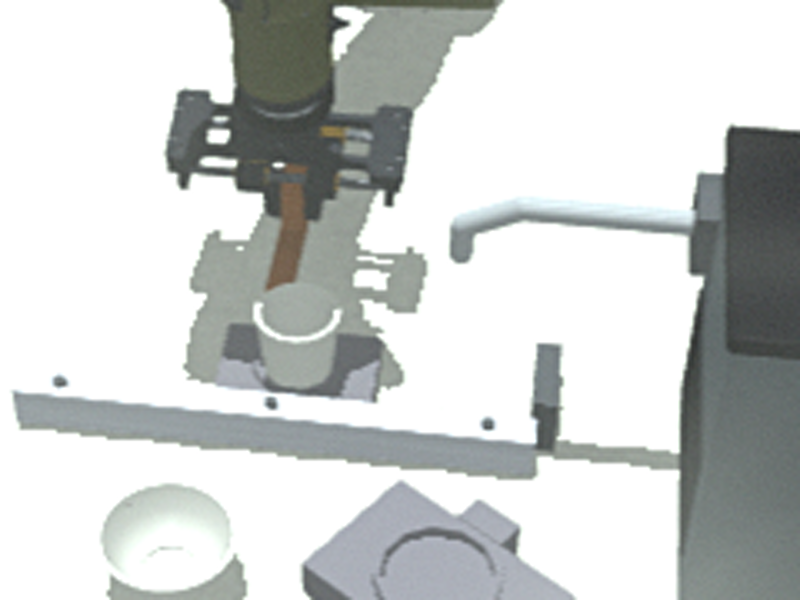

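>>> arm_command([
  {"dx": 0,"dy": 0,"dz": 0.003,"wx": 0,"wy": 0,"wz": 0},
  {"dx": 0,"dy": 0,"dz": 0.006,"wx": 0,"wy": 0,"wz": 0},
  {"dx": 0,"dy": 0,"dz": 0.009,"wx": 0,"wy": 0,"wz": 0},
  {"dx": 0,"dy": 0,"dz": 0.012,"wx": 0,"wy": 0,"wz": 0},
  {"dx": 0,"dy": 0,"dz": 0.015,"wx": 0,"wy": 0,"wz": 0},
])

```text
clock: 19.3
tool_pos: [0.4756, -0.0535, 0.1869]
eef_rot: [-0.698, 0.122, 0.065, 0.703]
contact_force: [-6.6, -3.8, -0.1]
opening: 0.199
```

>>> arm_command([
  {"dx": 0,"dy": 0,"dz": 0.003,"wx": 0,"wy": 0,"wz": 0},
  {"dx": 0,"dy": 0,"dz": 0.006,"wx": 0,"wy": 0,"wz": 0},
  {"dx": 0,"dy": 0,"dz": 0.009,"wx": 0,"wy": 0,"wz": 0},
  {"dx": 0,"dy": 0,"dz": 0.012,"wx": 0,"wy": 0,"wz": 0},
  {"dx": 0,"dy": 0,"dz": 0.015,"wx": 0,"wy": 0,"wz": 0},
])

```text
clock: 19.8
tool_pos: [0.4768, -0.0385, 0.1869]
eef_rot: [-0.698, 0.122, 0.065, 0.703]
contact_force: [-6.3, -4.1, -0.4]
opening: 0.203
```

```bash
python3 -c "
from h import *
st()"
```

```text
t 19.80 G [ 0.4382 -0.0359  0.0451] yaw -4.63 tilt 15.23 roll -0.196 | nose st x -80.0 y -116.3 mm | F st x -5.95 y -4.63 z -0.40 M [-0.9995  1.0488 -0.2948]
q [ 0.2768  0.9761 -0.4805  2.0017  0.6601  0.6098  0.8108]
```

>>> arm_command([
  {"dx": 0,"dy": 0,"dz": 0.003,"wx": 0,"wy": 0,"wz": 0},
  {"dx": 0,"dy": 0,"dz": 0.006,"wx": 0,"wy": 0,"wz": 0},
  {"dx": 0,"dy": 0,"dz": 0.009,"wx": 0,"wy": 0,"wz": 0},
  {"dx": 0,"dy": 0,"dz": 0.012,"wx": 0,"wy": 0,"wz": 0},
  {"dx": 0,"dy": 0,"dz": 0.015,"wx": 0,"wy": 0,"wz": 0},
])

```text
clock: 20.3
tool_pos: [0.4779, -0.0235, 0.1869]
eef_rot: [-0.698, 0.122, 0.065, 0.703]
contact_force: [-6.3, -4.6, 0.5]
opening: 0.198
```

>>> arm_command([
  {"dx": 0,"dy": 0,"dz": 0.003,"wx": 0,"wy": 0,"wz": 0},
  {"dx": 0,"dy": 0,"dz": 0.006,"wx": 0,"wy": 0,"wz": 0},
  {"dx": 0,"dy": 0,"dz": 0.009,"wx": 0,"wy": 0,"wz": 0},
  {"dx": 0,"dy": 0,"dz": 0.012,"wx": 0,"wy": 0,"wz": 0},
  {"dx": 0,"dy": 0,"dz": 0.015,"wx": 0,"wy": 0,"wz": 0},
])

```text
clock: 20.8
tool_pos: [0.4791, -0.0086, 0.1869]
eef_rot: [-0.698, 0.122, 0.065, 0.703]
contact_force: [-6.5, -4.4, -0.8]
opening: 0.198
```

```bash
python3 -c "
from h import *
st()"; python3 look.py t17 top 200 180 200 150
```

```text
t 20.80 G [ 0.4405 -0.0059  0.0451] yaw -4.61 tilt 15.23 roll -0.200 | nose st x -80.1 y -86.2 mm | F st x -6.13 y -4.93 z -0.81 M [-1.0166  1.0241 -0.3065]
q [ 0.2219  0.9774 -0.4854  1.9991  0.6446  0.6039  0.768 ]
20.8 [ 0.4791 -0.0086  0.1869] [-6.4973 -4.432  -0.8125] [-1.0166  1.0241 -0.3065] 0.19846429137765279
tool y [-0.2622  0.0178 -0.9649] yaw -4.609892375223696
scale 4.0
```

View pics/t17.png

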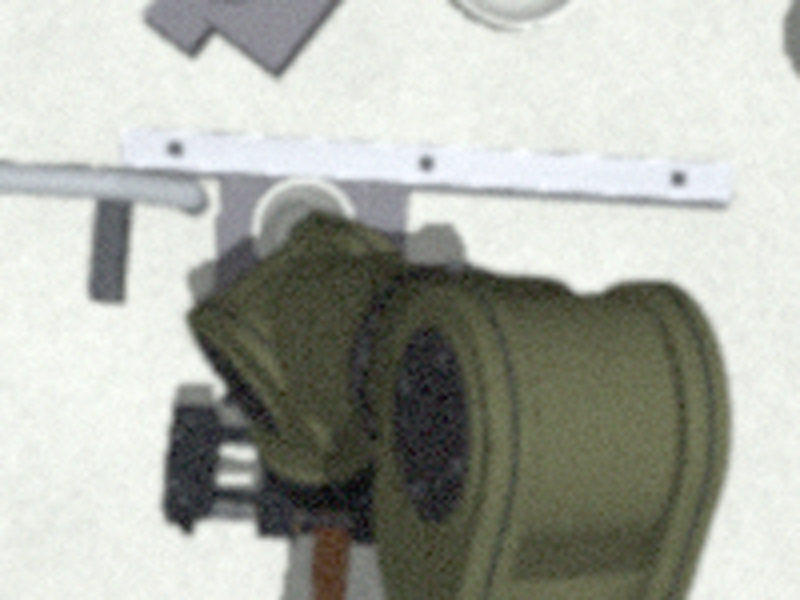

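```bash
python3 -c "
from h import *
a=np.radians(PS); ey=np.array([-np.sin(a),np.cos(a)])
for u,v,z in((217,210,.024),(409,210,.024),(130,230,.03),(127,290,.03)): print((ray('top',200+(u+.5)/4-.5,180+(v+.5)/4-.5,z)[:2]-O)@ey)
"
```

```text
0.0010657075162222992
-0.1215324863174324
0.05458042508330713
0.053308816307207435
```

>>> arm_command([
  {"dx": 0,"dy": 0,"dz": 0.003,"wx": 0,"wy": 0,"wz": 0},
  {"dx": 0,"dy": 0,"dz": 0.006,"wx": 0,"wy": 0,"wz": 0},
  {"dx": 0,"dy": 0,"dz": 0.009,"wx": 0,"wy": 0,"wz": 0},
  {"dx": 0,"dy": 0,"dz": 0.012,"wx": 0,"wy": 0,"wz": 0},
  {"dx": 0,"dy": 0,"dz": 0.015,"wx": 0,"wy": 0,"wz": 0},
])

```text
clock: 21.35
tool_pos: [0.4803, 0.0064, 0.1869]
eef_rot: [-0.698, 0.122, 0.065, 0.703]
contact_force: [-6.2, -4.2, 0.2]
opening: 0.201
```

>>> arm_command([
  {"dx": 0,"dy": 0,"dz": 0.003,"wx": 0,"wy": 0,"wz": 0},
  {"dx": 0,"dy": 0,"dz": 0.006,"wx": 0,"wy": 0,"wz": 0},
  {"dx": 0,"dy": 0,"dz": 0.009,"wx": 0,"wy": 0,"wz": 0},
  {"dx": 0,"dy": 0,"dz": 0.012,"wx": 0,"wy": 0,"wz": 0},
  {"dx": 0,"dy": 0,"dz": 0.015,"wx": 0,"wy": 0,"wz": 0},
])

```text
clock: 21.85
tool_pos: [0.4814, 0.0214, 0.1869]
eef_rot: [-0.698, 0.122, 0.065, 0.703]
contact_force: [-6.1, -4.5, 0.4]
opening: 0.2
```

>>> arm_command([
  {"dx": 0,"dy": 0,"dz": 0.002,"wx": 0,"wy": 0,"wz": 0},
  {"dx": 0,"dy": 0,"dz": 0.004,"wx": 0,"wy": 0,"wz": 0},
  {"dx": 0,"dy": 0,"dz": 0.006,"wx": 0,"wy": 0,"wz": 0},
  {"dx": 0,"dy": 0,"dz": 0.008,"wx": 0,"wy": 0,"wz": 0},
  {"dx": 0,"dy": 0,"dz": 0.01,"wx": 0,"wy": 0,"wz": 0},
])

```text
clock: 22.35
tool_pos: [0.4822, 0.0314, 0.1869]
eef_rot: [-0.698, 0.122, 0.065, 0.703]
contact_force: [-7.1, -4.1, 0.6]
opening: 0.204
```

```bash
python3 -c "
from h import *
st()"; python3 look.py t18 top 200 180 200 150; python3 look.py s18 scene 300 180 160 120
```

```text
t 22.35 G [0.4437 0.034  0.0451] yaw -4.59 tilt 15.24 roll -0.200 | nose st x -80.1 y -46.2 mm | F st x -6.78 y -4.68 z 0.58 M [-0.9792  1.0367 -0.2489]
q [ 0.1501  0.9807 -0.4934  1.9876  0.6218  0.6019  0.7155]
22.35 [0.4822 0.0314 0.1869] [-7.1267 -4.1332  0.5847] [-0.9792  1.0367 -0.2489] 0.20426943139843085
tool y [-0.2622  0.0177 -0.9648] yaw -4.593218410160419
scale 4.0
22.4 [0.4822 0.0318 0.1869] [-6.1418 -3.6866 -0.3744] [-0.8805  1.0942 -0.2501] 0.20132456873250848
tool y [-0.262   0.0182 -0.9649] yaw -4.573103704400981
scale 5.0
```

View pics/t18.png

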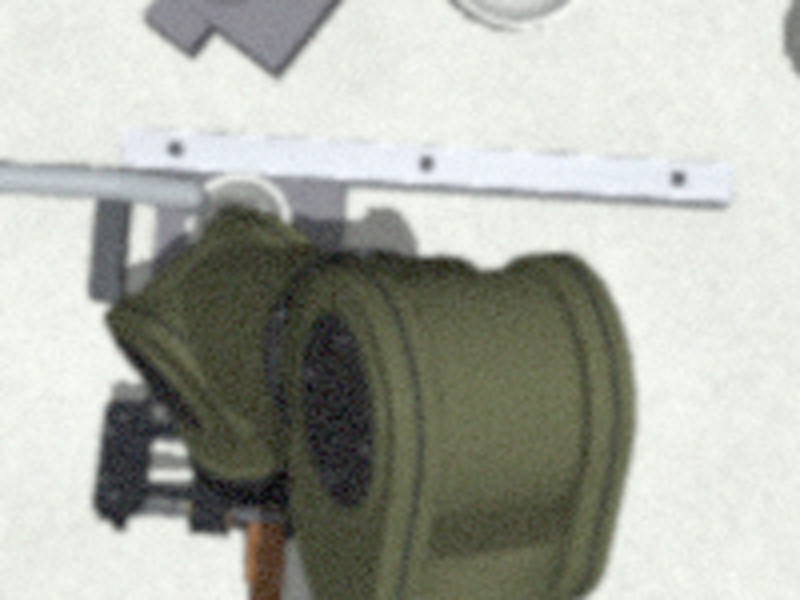

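View pics/s18.png

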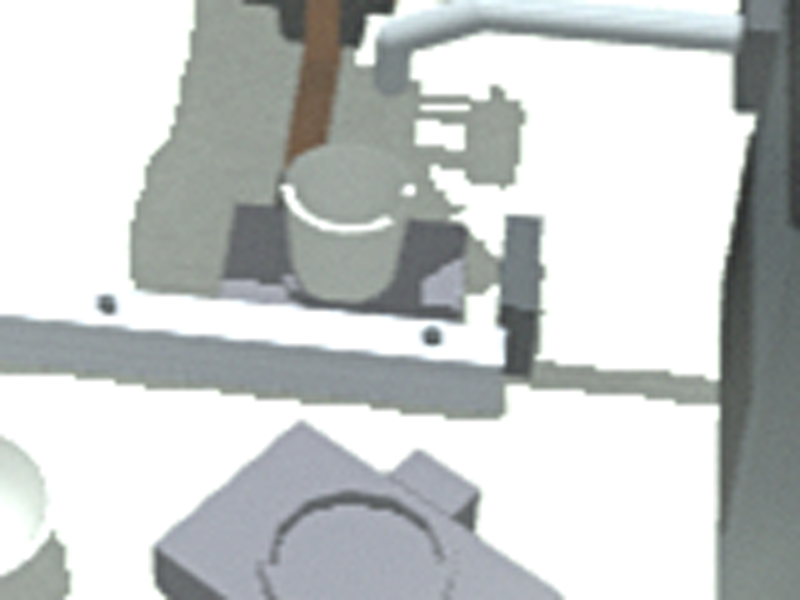

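>>> arm_command([
  {"dx": 0,"dy": 0,"dz": 0.002,"wx": 0,"wy": 0,"wz": 0},
  {"dx": 0,"dy": 0,"dz": 0.004,"wx": 0,"wy": 0,"wz": 0},
  {"dx": 0,"dy": 0,"dz": 0.006,"wx": 0,"wy": 0,"wz": 0},
  {"dx": 0,"dy": 0,"dz": 0.008,"wx": 0,"wy": 0,"wz": 0},
  {"dx": 0,"dy": 0,"dz": 0.01,"wx": 0,"wy": 0,"wz": 0},
])

```text
clock: 22.95
tool_pos: [0.483, 0.0414, 0.1869]
eef_rot: [-0.698, 0.122, 0.065, 0.703]
contact_force: [-6.5, -3.9, 0.5]
opening: 0.202
```

>>> arm_command([
  {"dx": 0,"dy": 0,"dz": 0.0005,"wx": 0,"wy": 0,"wz": 0},
  {"dx": 0,"dy": 0,"dz": 0.001,"wx": 0,"wy": 0,"wz": 0},
  {"dx": 0,"dy": 0,"dz": 0.0015,"wx": 0,"wy": 0,"wz": 0},
  {"dx": 0,"dy": 0,"dz": 0.002,"wx": 0,"wy": 0,"wz": 0},
  {"dx": 0,"dy": 0,"dz": 0.0025,"wx": 0,"wy": 0,"wz": 0},
])

```text
clock: 23.45
tool_pos: [0.4832, 0.0438, 0.1869]
eef_rot: [-0.698, 0.122, 0.066, 0.703]
contact_force: [-6.3, -3.8, 0.2]
opening: 0.2
```

>>> arm_command([
  {"dx": 0,"dy": 0,"dz": 0.0004,"wx": 0,"wy": 0,"wz": 0},
  {"dx": 0,"dy": 0,"dz": 0.0008,"wx": 0,"wy": 0,"wz": 0},
  {"dx": 0,"dy": 0,"dz": 0.0012,"wx": 0,"wy": 0,"wz": 0},
  {"dx": 0,"dy": 0,"dz": 0.0016,"wx": 0,"wy": 0,"wz": 0},
  {"dx": 0,"dy": 0,"dz": 0.002,"wx": 0,"wy": 0,"wz": 0},
])

```text
clock: 23.95
tool_pos: [0.4833, 0.0458, 0.1869]
eef_rot: [-0.698, 0.122, 0.065, 0.703]
contact_force: [-6.5, -5.4, 0.6]
opening: 0.2
```

```bash
python3 -c "
from h import *
st()"; python3 look.py s19 scene 300 180 160 120
```

```text
t 23.95 G [0.4448 0.0484 0.0451] yaw -4.59 tilt 15.24 roll -0.202 | nose st x -80.1 y -31.7 mm | F st x -6.08 y -5.87 z 0.58 M [-1.0702  1.0356 -0.3175]
q [ 0.1248  0.9823 -0.4966  1.9812  0.6132  0.6028  0.6978]
23.95 [0.4833 0.0458 0.1869] [-6.519  -5.3735  0.5778] [-1.0702  1.0356 -0.3175] 0.20005907293251782
tool y [-0.2622  0.0176 -0.9648] yaw -4.58905824514052
scale 5.0
```

View pics/s19.png

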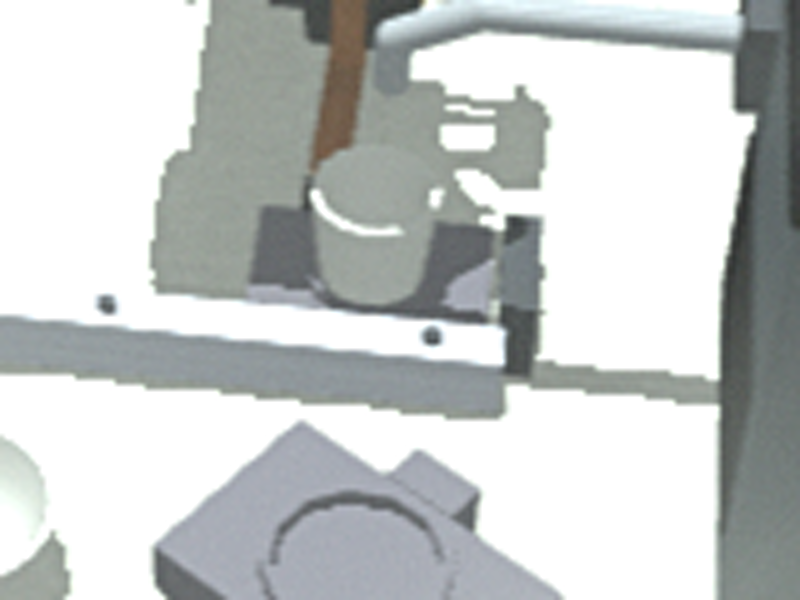

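Still a few mm gap (carrier edge ~492 vs stop ~502 px). Continue in small steps.

>>> arm_command([
  {"dx": 0,"dy": 0,"dz": 0.0004,"wx": 0,"wy": 0,"wz": 0},
  {"dx": 0,"dy": 0,"dz": 0.0008,"wx": 0,"wy": 0,"wz": 0},
  {"dx": 0,"dy": 0,"dz": 0.0012,"wx": 0,"wy": 0,"wz": 0},
  {"dx": 0,"dy": 0,"dz": 0.0014,"wx": 0,"wy": 0,"wz": 0},
  {"dx": 0,"dy": 0,"dz": 0.0015,"wx": 0,"wy": 0,"wz": 0},
])

```text
clock: 24.5
tool_pos: [0.4834, 0.0472, 0.1869]
eef_rot: [-0.698, 0.122, 0.066, 0.703]
contact_force: [-6.5, -4.7, 0.1]
opening: 0.204
```

>>> arm_command([
  {"dx": 0,"dy": 0,"dz": 0.0003,"wx": 0,"wy": 0,"wz": 0},
  {"dx": 0,"dy": 0,"dz": 0.0006,"wx": 0,"wy": 0,"wz": 0},
  {"dx": 0,"dy": 0,"dz": 0.0009,"wx": 0,"wy": 0,"wz": 0},
  {"dx": 0,"dy": 0,"dz": 0.0012,"wx": 0,"wy": 0,"wz": 0},
  {"dx": 0,"dy": 0,"dz": 0.0015,"wx": 0,"wy": 0,"wz": 0},
])

```text
clock: 25.0
tool_pos: [0.4836, 0.0487, 0.1869]
eef_rot: [-0.698, 0.122, 0.065, 0.703]
contact_force: [-5.7, -4.3, 0.1]
opening: 0.201
```

```bash
python3 -c "
from h import *
st()"
```

```text
t 25.00 G [0.445  0.0513 0.0451] yaw -4.59 tilt 15.23 roll -0.201 | nose st x -80.1 y -28.7 mm | F st x -5.38 y -4.75 z 0.15 M [-1.0254  1.0429 -0.3095]
q [ 0.1196  0.9826 -0.4973  1.9798  0.6113  0.6031  0.6943]
```

>>> arm_command([
  {"dx": 0,"dy": 0,"dz": 0.0003,"wx": 0,"wy": 0,"wz": 0},
  {"dx": 0,"dy": 0,"dz": 0.0006,"wx": 0,"wy": 0,"wz": 0},
  {"dx": 0,"dy": 0,"dz": 0.0009,"wx": 0,"wy": 0,"wz": 0},
  {"dx": 0,"dy": 0,"dz": 0.0012,"wx": 0,"wy": 0,"wz": 0},
  {"dx": 0,"dy": 0,"dz": 0.0015,"wx": 0,"wy": 0,"wz": 0},
])

```text
clock: 25.5
tool_pos: [0.4837, 0.0501, 0.1869]
eef_rot: [-0.698, 0.122, 0.065, 0.703]
contact_force: [-6.0, -6.0, 0.2]
opening: 0.201
```

```bash
python3 -c "
from h import *
st()"; python3 look.py s20 scene 300 180 160 120
```

```text
t 25.50 G [0.4451 0.0526 0.0451] yaw -4.61 tilt 15.24 roll -0.228 | nose st x -80.1 y -27.5 mm | F st x -5.52 y -6.41 z 0.20 M [-1.1863  0.964  -0.2691]
q [ 0.117   0.9828 -0.4974  1.979   0.6105  0.6035  0.6923]
25.5 [0.4837 0.0501 0.1869] [-6.0089 -5.9546  0.1989] [-1.1863  0.964  -0.2691] 0.20131012764249454
tool y [-0.2623  0.0173 -0.9648] yaw -4.607415506440239
scale 5.0
```

View pics/s20.png

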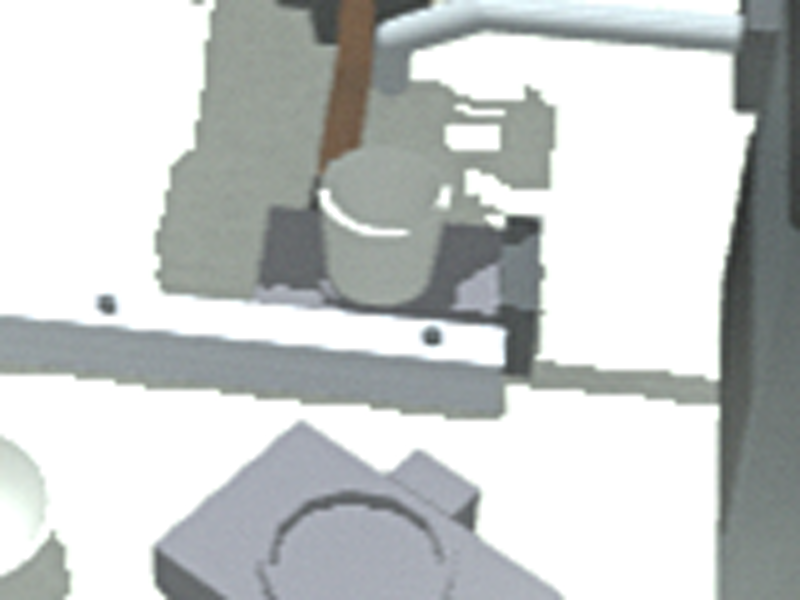

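>>> arm_command([
  {"dx": 0,"dy": 0,"dz": 0.0003,"wx": 0,"wy": 0,"wz": 0},
  {"dx": 0,"dy": 0,"dz": 0.0006,"wx": 0,"wy": 0,"wz": 0},
  {"dx": 0,"dy": 0,"dz": 0.0008,"wx": 0,"wy": 0,"wz": 0},
  {"dx": 0,"dy": 0,"dz": 0.0008,"wx": 0,"wy": 0,"wz": 0},
  {"dx": 0,"dy": 0,"dz": 0.0008,"wx": 0,"wy": 0,"wz": 0},
])

```text
clock: 26.05
tool_pos: [0.4837, 0.0505, 0.1869]
eef_rot: [-0.698, 0.122, 0.065, 0.702]
contact_force: [-6.4, -5.5, -0.9]
opening: 0.201
```

```bash
python3 -c "
from h import *
st()"
```

```text
t 26.05 G [0.4451 0.053  0.0451] yaw -4.63 tilt 15.26 roll -0.270 | nose st x -80.2 y -27.2 mm | F st x -5.94 y -5.95 z -0.87 M [-1.2342  0.9624 -0.359 ]
q [ 0.1158  0.9828 -0.4971  1.9787  0.61    0.6039  0.6913]
```

>>> arm_command([
  {"dx": 0,"dy": 0,"dz": 0.0003,"wx": 0,"wy": 0,"wz": 0},
  {"dx": 0,"dy": 0,"dz": 0.0006,"wx": 0,"wy": 0,"wz": 0},
  {"dx": 0,"dy": 0,"dz": 0.001,"wx": 0,"wy": 0,"wz": 0},
  {"dx": 0,"dy": 0,"dz": 0.001,"wx": 0,"wy": 0,"wz": 0},
  {"dx": 0,"dy": 0,"dz": 0.001,"wx": 0,"wy": 0,"wz": 0},
])

```text
clock: 26.55
tool_pos: [0.4838, 0.0512, 0.1869]
eef_rot: [-0.698, 0.123, 0.065, 0.702]
contact_force: [-7.5, -6.4, 0.9]
opening: 0.197
```

```bash
python3 -c "
from h import *
st()"
```

```text
t 26.55 G [0.4451 0.0535 0.0451] yaw -4.66 tilt 15.26 roll -0.315 | nose st x -80.2 y -26.7 mm | F st x -6.99 y -6.93 z 0.90 M [-1.4197  0.919  -0.3824]
q [ 0.1142  0.9828 -0.4967  1.9782  0.6095  0.6044  0.6899]
```

>>> arm_command([
  {"dx": 0,"dy": 0,"dz": -0.001,"wx": 0,"wy": 0,"wz": 0},
  {"dx": 0,"dy": 0,"dz": -0.002,"wx": 0,"wy": 0,"wz": 0},
  {"dx": 0,"dy": 0,"dz": -0.003,"wx": 0,"wy": 0,"wz": 0},
  {"dx": -0.0005,"dy": 0.0001,"dz": -0.0045,"wx": 0,"wy": 0,"wz": 0},
  {"dx": -0.001,"dy": 0.0003,"dz": -0.0045,"wx": 0,"wy": 0,"wz": 0},
])

```text
clock: 27.05
tool_pos: [0.4832, 0.0484, 0.1869]
eef_rot: [-0.697, 0.121, 0.065, 0.704]
contact_force: [-3.9, -3.0, -1.2]
opening: 0.199
```

```bash
python3 -c "
from h import *
st()"; python3 look.py s21 scene 300 180 160 120
```

```text
t 27.05 G [0.445  0.0514 0.045 ] yaw -4.54 tilt 15.10 roll -0.047 | nose st x -80.1 y -28.6 mm | F st x -3.69 y -3.28 z -1.25 M [-0.6212  0.6393 -0.2132]
q [ 0.1207  0.982  -0.4973  1.9823  0.6134  0.5983  0.6944]
27.05 [0.4832 0.0484 0.1869] [-3.9402 -2.9847 -1.2457] [-0.6212  0.6393 -0.2132] 0.19874657683029914
tool y [-0.2598  0.0198 -0.9655] yaw -4.53717666989876
scale 5.0
```

View pics/s21.png

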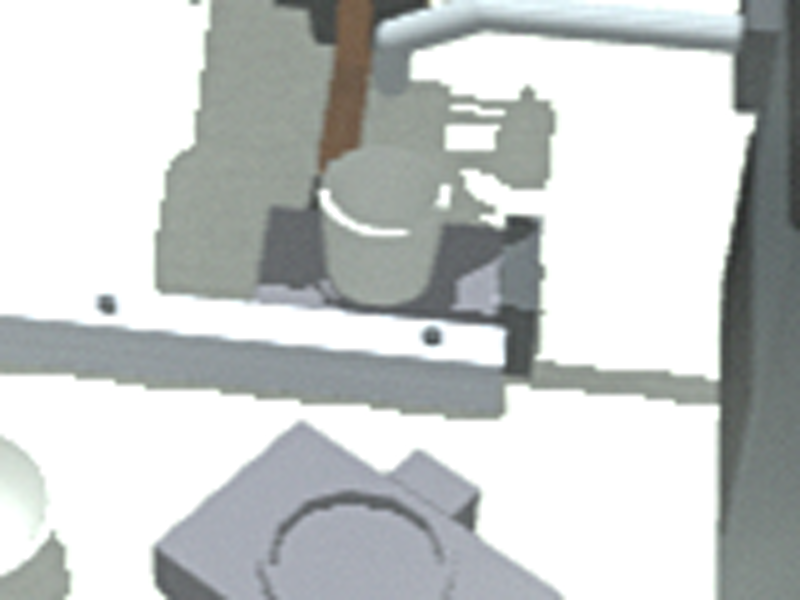

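>>> arm_command([
  {"dx": 0,"dy": 0,"dz": -0.001,"wx": 0,"wy": 0,"wz": 0},
  {"dx": -0.0002,"dy": 0,"dz": -0.002,"wx": 0,"wy": 0,"wz": 0},
  {"dx": -0.0005,"dy": 0.0001,"dz": -0.002,"wx": 0,"wy": 0,"wz": 0},
  {"dx": -0.001,"dy": 0.0003,"dz": -0.002,"wx": 0,"wy": 0,"wz": 0},
  {"dx": -0.0019,"dy": 0.0005,"dz": -0.002,"wx": 0,"wy": 0,"wz": 0},
])

```text
clock: 27.6
tool_pos: [0.4824, 0.0473, 0.1872]
eef_rot: [-0.697, 0.119, 0.064, 0.705]
contact_force: [-2.2, -0.5, -2.5]
opening: 0.203
```

>>> arm_command([
  {"dx": -0.002,"dy": 0.0005,"dz": -0.0005,"wx": 0,"wy": 0,"wz": 0},
  {"dx": -0.005,"dy": 0.0013,"dz": -0.001,"wx": 0,"wy": 0,"wz": 0},
  {"dx": -0.01,"dy": 0.0027,"dz": -0.001,"wx": 0,"wy": 0,"wz": 0},
  {"dx": -0.015,"dy": 0.004,"dz": -0.001,"wx": 0,"wy": 0,"wz": 0},
  {"dx": -0.0193,"dy": 0.0052,"dz": -0.001,"wx": 0,"wy": 0,"wz": 0},
])

```text
clock: 28.1
tool_pos: [0.4613, 0.0478, 0.1872]
eef_rot: [-0.697, 0.119, 0.065, 0.704]
contact_force: [-0.8, 0.4, -0.4]
opening: 0.201
```

```bash
python3 -c "
from h import *
st()"; python3 look.py s22 scene 300 180 160 120
```

```text
t 28.10 G [0.4235 0.0509 0.0452] yaw -4.48 tilt 14.98 roll 0.040 | nose st x -101.6 y -30.6 mm | F st x -0.80 y 0.29 z -0.45 M [-0.0252 -0.2542  0.0544]
q [ 0.1059  0.9683 -0.4759  2.0487  0.6358  0.5361  0.6581]
28.1 [0.4613 0.0478 0.1872] [-0.7735  0.3563 -0.448 ] [-0.0252 -0.2542  0.0544] 0.20126726847601972
tool y [-0.2576  0.0209 -0.966 ] yaw -4.480727621915868
scale 5.0
```

View pics/s22.png

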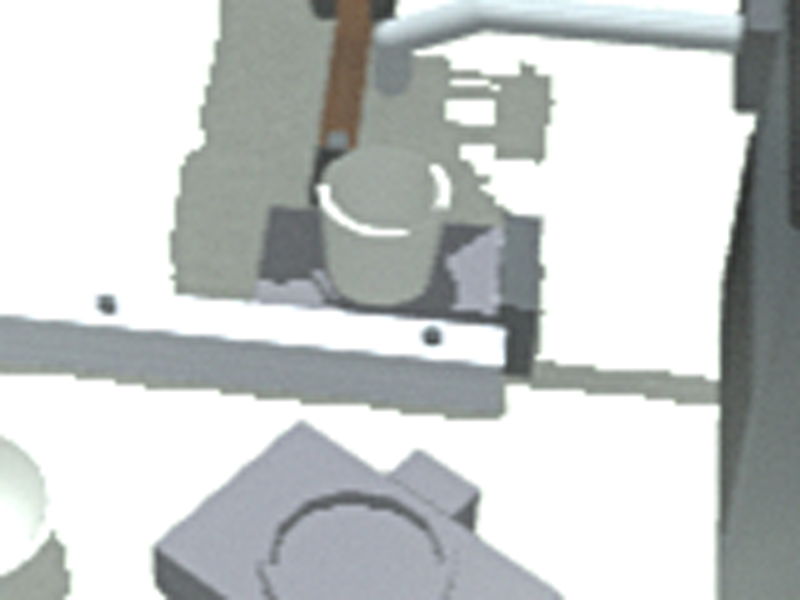

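>>> arm_command([
  {"dx": -0.005,"dy": 0.0013,"dz": 0,"wx": 0,"wy": 0,"wz": 0},
  {"dx": -0.01,"dy": 0.0027,"dz": -0.005,"wx": 0,"wy": 0,"wz": 0},
  {"dx": -0.0145,"dy": 0.0039,"dz": -0.015,"wx": 0,"wy": 0,"wz": 0},
  {"dx": -0.0145,"dy": 0.0039,"dz": -0.025,"wx": 0,"wy": 0,"wz": 0},
  {"dx": -0.0145,"dy": 0.0039,"dz": -0.03,"wx": 0,"wy": 0,"wz": 0},
])

```text
clock: 28.65
tool_pos: [0.4442, 0.017, 0.187]
eef_rot: [-0.697, 0.121, 0.064, 0.704]
contact_force: [0.0, -0.3, 0.1]
opening: 0.204
```

>>> arm_command([
  {"dx": 0,"dy": 0,"dz": 0,"wx": 0,"wy": 0,"wz": 0},
  {"dx": 0.0004,"dy": 0.0015,"dz": 0,"wx": 0,"wy": 0,"wz": 0},
  {"dx": 0.0008,"dy": 0.003,"dz": 0,"wx": 0,"wy": 0,"wz": 0},
  {"dx": 0.001,"dy": 0.0038,"dz": 0,"wx": 0,"wy": 0,"wz": 0},
  {"dx": 0.001,"dy": 0.0038,"dz": 0,"wx": 0,"wy": 0,"wz": 0},
])

```text
clock: 29.15
tool_pos: [0.4445, 0.0193, 0.1832]
eef_rot: [-0.697, 0.119, 0.065, 0.704]
contact_force: [0.5, 0.2, 0.6]
opening: 0.2
```

```bash
python3 -c "
from h import *
st()"; python3 look.py s23 scene 280 130 160 120
```

```text
t 29.15 G [0.4067 0.0223 0.0412] yaw -4.47 tilt 14.98 roll 0.038 | nose st x -116.0 y -60.4 mm | F st x 0.46 y 0.26 z 0.63 M [ 0.053  -0.2718 -0.039 ]
q [ 0.1411  0.9651 -0.4434  2.1039  0.6778  0.4841  0.6639]
29.15 [0.4445 0.0193 0.1832] [0.4786 0.2255 0.6265] [ 0.053  -0.2718 -0.039 ] 0.19975516358715967
tool y [-0.2576  0.0208 -0.966 ] yaw -4.470876107771659
scale 5.0
```

View pics/s23.png

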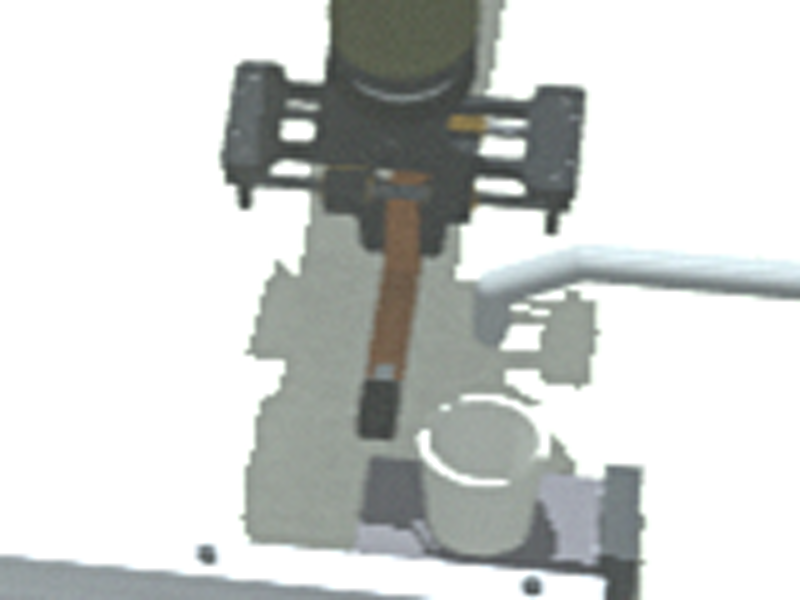

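>>> arm_command([
  {"dx": 0,"dy": 0,"dz": 0,"wx": 0,"wy": 0,"wz": 0},
  {"dx": 0,"dy": 0,"dz": 0,"wx": 0,"wy": 0,"wz": 0},
  {"dx": 0,"dy": 0,"dz": 0,"wx": 0,"wy": 0,"wz": 0},
  {"dx": 0,"dy": 0,"dz": 0,"wx": 0,"wy": 0,"wz": 0},
  {"dx": 0,"dy": 0,"dz": 0,"wx": 0,"wy": 0,"wz": 0},
], claw=0.2)

```text
clock: 29.7
tool_pos: [0.4444, 0.0188, 0.1831]
eef_rot: [-0.697, 0.12, 0.065, 0.704]
contact_force: [-0.2, 0.4, -0.4]
opening: 0.596
```

>>> arm_command([
  {"dx": 0,"dy": -0.01,"dz": 0,"wx": 0,"wy": 0,"wz": 0},
  {"dx": 0,"dy": -0.03,"dz": 0,"wx": 0,"wy": 0,"wz": 0},
  {"dx": 0,"dy": -0.06,"dz": 0,"wx": 0,"wy": 0,"wz": 0},
  {"dx": 0,"dy": -0.09,"dz": 0,"wx": 0,"wy": 0,"wz": 0},
  {"dx": 0,"dy": -0.12,"dz": 0,"wx": 0,"wy": 0,"wz": 0},
])

```text
clock: 30.2
tool_pos: [0.4754, 0.0163, 0.3009]
eef_rot: [-0.697, 0.12, 0.065, 0.704]
contact_force: [1.2, 0.5, -0.3]
opening: 0.599
```

>>> arm_command([
  {"dx": -0.01,"dy": -0.01,"dz": -0.04,"wx": 0,"wy": 0,"wz": 0},
  {"dx": -0.01,"dy": -0.02,"dz": -0.08,"wx": 0,"wy": 0,"wz": 0},
  {"dx": -0.01,"dy": -0.02,"dz": -0.12,"wx": 0,"wy": 0,"wz": 0},
  {"dx": -0.01,"dy": -0.02,"dz": -0.16,"wx": 0,"wy": 0,"wz": 0},
  {"dx": -0.01,"dy": -0.02,"dz": -0.2,"wx": 0,"wy": 0,"wz": 0},
])

```text
clock: 30.7
tool_pos: [0.4547, -0.1843, 0.3218]
eef_rot: [-0.697, 0.12, 0.065, 0.704]
contact_force: [1.4, 0.2, 0.3]
opening: 0.598
```

```bash
python3 look.py s24 scene 200 120 240 180;python3 look.py t24 top 190 180 200 150
```

```text
30.7 [ 0.4547 -0.1843  0.3218] [1.3863 0.1886 0.3134] [-0.0076 -0.2991 -0.0102] 0.5981947255818624
tool y [-0.2575  0.0205 -0.9661] yaw -4.500520293319737
scale 3.3333333333333335
30.75 [ 0.4533 -0.1918  0.321 ] [-0.3675 -5.2035 -0.533 ] [-0.3812 -0.2198  0.1121] 0.6014542073534987
tool y [-0.2599  0.0162 -0.9655] yaw -5.04607308964129
scale 4.0
```

View pics/s24.png

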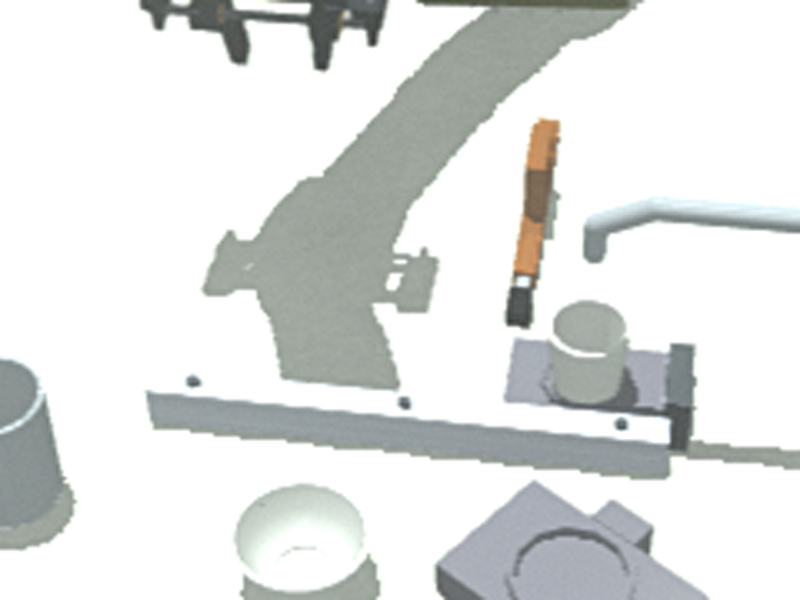

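View pics/t24.png

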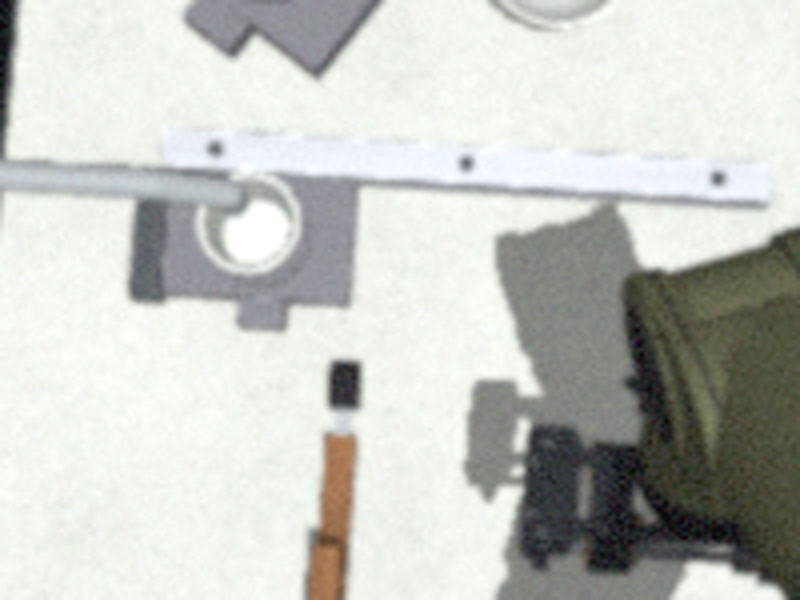

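>>> arm_command([
  {"dx": 0,"dy": 0,"dz": 0,"wx": 0,"wy": 0,"wz": 0},
  {"dx": 0,"dy": 0,"dz": 0,"wx": 0,"wy": 0,"wz": 0},
  {"dx": 0,"dy": 0,"dz": 0,"wx": 0,"wy": 0,"wz": 0},
  {"dx": 0,"dy": 0,"dz": 0,"wx": 0,"wy": 0,"wz": 0},
  {"dx": 0,"dy": 0,"dz": 0,"wx": 0,"wy": 0,"wz": 0},
])

```text
clock: 31.3
tool_pos: [0.4553, -0.1819, 0.321]
eef_rot: [-0.697, 0.119, 0.065, 0.704]
contact_force: [-0.1, -0.3, -0.4]
opening: 0.602
```

```bash
python3 -c "
from h import *
st(); print(r.finish_job())"
```

```text
t 31.30 G [ 0.4174 -0.1789  0.179 ] yaw -4.42 tilt 15.00 roll 0.030 | nose st x -89.6 y -260.0 mm | F st x -0.05 y -0.26 z -0.38 M [ 0.0417 -0.2648  0.0316]
q [ 0.6409  0.7636 -0.6248  1.9224  0.5409  0.9211  1.1884]
the job is handed in; nothing more can be done
None
```

I handed the job in at 31.3 s with the carrier home against the end stop. No verdict was reported.

- **What I did:** I pressed the carrier flat against the rail with the stick. I then fed it along with a press of about 5–7 N and a feed force of 3–6 N. The wrist read about 7 N each way at the end stop, so the rail and stop saw far less than 20 N. After backing off, I laid the stick flat and let go.
- **Last pictures:** They show the carrier flush with the rail and the stop, the cup standing in its ring, and the stick lying well clear of the carrier. The tamper is not in any picture after the first; the bowl had not visibly moved.
- **What went wrong on the way:**
    - The first, straight-down grip ran into a wrist joint limit close to the base, so I set the stick down and gripped it again with the tool tilted 15°.
    - The first press jammed the carrier on one corner of the rail. I freed it by pushing gently on the lug, well before the feed zone.
- **Small disagreement:** My camera-based position put the stop about 2–3 mm short of where contact was felt. I took the rising force as the sign that the carrier was home.

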